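# Ease the tight cover off a carver's box and pack the fish

### The job

The push-fit cover of the wooden box has swollen tight: with the double-ended wedge, working from the two ends in turn, ease it up evenly - both ends clear by about a centimetre, and never one end more than about 8 mm higher than the other - then lay the cover flat and handle up in the middle of the cork mat. Move every fish carving from the box into the blue carry case, press the case's lid shut until it clicks fully home, and leave the wedge lying lengthwise on the middle of its felt rest, without disturbing the mug, the jar or the figurine.

Things in the scene. Friction and masses are not known exactly. Their poses are not given: they have to be found in the camera images.
- box: Dark wooden box, fixed to the bench, 130 (x) x 184 (y) x 60 mm high; origin at the centre of its underside. Inside: floor 14 mm above the underside, cavity 110 (x) x 160 (y), end walls (at +y and -y) 12 mm thick. The seam with the cover is its rim, 60 mm up. Each end wall has a pry slot at the rim (see the slot points).
- cover: Loose push-fit cover, light wood slab 130 x 184 x 14 mm, 0.25 kg; origin at the centre of the slab's underside, on the box's rim (60 mm up) when seated; axes as the box. Under it two rails along y (10 deep, at x = +-49) sit in the cavity; laid down it rests on them, origin 10 mm above the surface. Handle on top: dark bar 80 long (y), 16 wide (x), from 14 to 42 mm above the origin.
- box_slot_pos (a point): Middle of the pry slot in the box's +y end, on its floor, at the outer face (y = 92 mm, 55 mm up, over a brass strip). The slot is 40 mm wide (x) and 5 mm high, roofed by the seated cover, and opens into the cavity. A blade, held level about 1 mm over the slot's floor and pushed in along y by d mm past the outer face, lifts this end about 0.21 d - 3.5 mm (d up to 74), with 5 to 15 N.
- box_slot_neg (a point): the same in the box's -y end
- cover_end_pos (a point): Middle of the lower edge of the cover's +y end; 60 mm above the box's underside while seated. Four sprung cork grips in the box squeeze the cover's rails (pulling straight off takes 20 N or more); it stays where it is eased to, though an end sags 1 to 3 mm while the other is raised. The grips let go of an end once it is about 8.5 mm up; it then rests loosely, about 7 mm up.
- cover_end_neg (a point): middle of the lower edge of the cover's -y end; 60 mm above the box's underside while seated
- wedge: Loose double-ended wedge, 196 mm long (y), 0.1 kg; origin at the centre of its flat underside. Middle: orange grip block, 44 long, 36 wide (x), 30 high. From the block (y = +-22) two slippery yellow blades, 22 wide, taper from 17.5 mm thick to 1.5 at the tips (y = +-98), all of the slope on the upper face; their flat undersides lie 1 mm above the underside of the block, on which it stands.
- rest: Blue felt rest for the wedge, fixed, 70 (x) x 230 (y) x 2 mm; origin at the centre of its underside. The wedge starts on it, lying along its y.
- mat: Cork mat, fixed, 150 (x) x 210 (y) x 3 mm; origin at the centre of its underside. Here the cover is laid, either way round.
- carving1: Carved wooden fish (pale), 92 mm long (x, nose at +x), 18 mm wide (y; flat sides from x = -20 to 20), 26 mm high, 45 g; origin at the middle of its underside. The fish lie side by side along the box's x on the box's floor, 46 mm apart, hidden by the cover; one to three are present.
- carving2: another such fish (mid-brown)
- carving3: another such fish (reddish)
- case: Blue plastic carry case, fixed, 150 (x) x 170 (y) x 55 mm high, walls and floor 4 mm; origin at the centre of its underside. Its lid is hinged along its +x rim.
- case_lid (a joint): Angle of the case's lid: 0 shut flat, 1.57 upright, 1.9 fully open. The hinge is stiff (0.18 N m) and stays where it is left. The lid is a 150 x 170 mm panel 8 mm thick. A sprung catch at the middle of the front rim stops it at about 0.06; pressed there with about 10 N it snaps past, fully home at 0.
- case_lid_edge (a point): middle of the lid's free edge, on the outer face (the upper face when shut); 150 mm from the hinge line. An orange clasp reaches 10 mm beyond it.
- case_lid_hinge (a point): middle of the hinge line, on the inner face of the lid; at the +x rim of the case, 55 mm up
- mug: Amber glass mug, 76 mm across, 90 high, a bystander; origin at the centre of its underside
- oil_jar: Amber jar, 64 mm across, 85 high, a bystander; origin at the centre of its underside
- figure: Turned dark figurine, 60 mm across, 100 high, a bystander; origin at the centre of its underside
Mind the look-alikes: they are no part of the job. Several things have the shape of the cover; the one meant has the colours described above.

How it is judged:
On the way, in this order (a step that is already met when the one before it is completed fails the run):
1. one end of the cover eased up by 3 mm or more, with the wedge under it (contact force between wedge and cover above 0.5 N and z of any of cover_end_pos, cover_end_neg in the frame of box above 0.063 m), for 0.1 s.
2. both ends up by 3 mm or more, with the wedge under one (contact force between wedge and cover above 0.5 N and z of each of cover_end_pos, cover_end_neg in the frame of box above 0.063 m), for 0.1 s.
3. both ends up by 6 mm or more, with the wedge under one (contact force between wedge and cover above 0.5 N and z of each of cover_end_pos, cover_end_neg in the frame of box above 0.066 m), for 0.1 s.
At the end, for the whole second after the job is handed in: The cover lies handle up on the cork mat, centre within 45 mm of the mat's; every carving is inside the case; the case's lid is home (under 0.025 rad); the wedge lies on its rest, underside down, within 35 mm of its middle and 0.5 rad of its length (horizontal distance between cover and mat below 0.045 m and z of cover in the frame of mat below 0.02 m and angle between cover's own z axis and vertical below 0.1 rad and linear speed of each of cover, wedge below 0.02 m/s and x of carving1 in the frame of case between -0.072 and 0.072 m and y of carving1 in the frame of case between -0.082 and 0.082 m and z of carving1 in the frame of case between -0.005 and 0.045 m and x of carving2 in the frame of case between -0.072 and 0.072 m and y of carving2 in the frame of case between -0.082 and 0.082 m and z of carving2 in the frame of case between -0.005 and 0.045 m and x of carving3 in the frame of case between -0.072 and 0.072 m and y of carving3 in the frame of case between -0.082 and 0.082 m and z of carving3 in the frame of case between -0.005 and 0.045 m and value of joint case_lid below 0.025 rad and horizontal distance between wedge and rest below 0.035 m and z of wedge in the frame of rest below 0.016 m and angle between the y axis of wedge and the y axis of rest, either way round below 0.5 rad); the robot touches nothing.
It fails at once if the wedge tilts the cover: one end more than about 9 mm above the other (contact force between wedge and cover above 0.5 N and angle between cover's own z axis and vertical above 0.05 rad).
It fails at once if the mug is pushed more than 30 mm or tipped (distance of mug from where it was at the start of the episode above 0.03 m or angle between mug's own z axis and vertical above 0.5 rad).
It fails at once if the jar is pushed more than 30 mm or tipped (distance of oil_jar from where it was at the start of the episode above 0.03 m or angle between oil_jar's own z axis and vertical above 0.5 rad).
It fails at once if the figurine is pushed more than 30 mm or tipped (distance of figure from where it was at the start of the episode above 0.03 m or angle between figure's own z axis and vertical above 0.5 rad).
Of carving1, carving2, carving3 only 1 to 3 are there at a start; the rules pass over those that are not, and their reading is None.
At some moment in a run one of wedge may be knocked a few centimetres aside while the robot is not near it.
It also fails if it takes over 210 s, if anything falls off the work surface, if the arm or the gripper's body presses on something with over 40 N, if the wrist force passes 120 N, or if a joint passes its speed limit or range.

### The arm

A 6-joint arm with a two-finger parallel gripper is mounted at the origin on the work surface. World frame = base frame: x ahead of the robot, y to its left, z up, the work surface at z = 0. Lengths are in m, angles in rad, forces in N, time in s.
With the tool pointing down it reaches from about 0.35 to 0.875 m from the base axis. Payload 4.2 kg.
Tool frame: the origin (TCP) lies on the centre line of the jaws, within the pads' length; the fingertips stand bot.tip_reach ahead of it and the grasp point (between the pads) lies 11 mm behind it (bot.tip_reach is the distance from the TCP to the fingertips, in m); z points along the fingers, y is the line along which they close (so a half turn about z gives the same grasp; the last joint's range is limited). The gripper opens to 87 mm and grips with 3 to 60 N. Pads are 19 mm wide; open, the fingers measure 117 mm over their backs; the gripper's body (75 mm by 190 mm) begins 51 mm behind the grasp point.
Start: joints at [-0.85, 0.385, 0.008, 0, -1.194, -0.259], TCP at [0.278, -0.56, 0.231] pointing down, gripper open.
Joint ranges: [-3.14, 3.14], [-1.21, 2.06], [-1.07, 1.41], [-3.16, 2.05], [-2.99, -0.16], [-3.1, 3.1]. Speed limits (rad/s): [2.79, 2.79, 3.14, 3.14, 3.14, 3.14].

### API

Orientations are given as a 3x3 rotation matrix whose columns are the frame's x, y, z axes.
In Python, from rig import bot, vision gives the robot as it stands. The module is installed in compiled form; this text tells all that it offers.
- The arm moves only by the tool servo_tool, never from a script. Its argument "increments" is a list of rows, each a list of 5 numbers: the finger opening in mm, from 0 to 87, then the shift along the world's x, y, z in units of 25 mm (1.0 is 25 mm), then the turn about the world's z in units of 6 degrees (1.0 is 6 degrees). In form: [[jaw, tx, ty, tz, spin], ...]. A call has 1 to 8 rows; each row shifts and turns the commanded pose from where the row before left it; what a row does not reach is not made up. A row lasts 1/12 s, in which the tool goes at most 41.7 mm and 7.16 degrees, less where a joint would pass 70% of its speed; a pose out of reach is approached as far as the arm can. A call with a number of a shift or a turn outside -1 to 1 is refused whole. A call with a gripper value outside its range is refused whole. The fingers move at their own pace and stop on an object; "squeeze" is the grip in N (left out, the last holds). Time passes only in rows, so rows that do not move let the fingers close. It gives the time, the measured TCP pose, the force, the opening and the grip force at its end, in the units of the state.
- bot.observe(): the state, without advancing time (a new reading comes with each control period).
- vision.snapshot(name): name is "scene" or "top" or "wrist"; returns (picture, depth): 480x640x3 uint8, red, green, blue; 480x640 float32, m along the optical axis (not along the pixel's ray), 0 where there is no reading.
- vision.camera_model(name): a dict with "camera_matrix" (3x3 intrinsics, pixels), "D" ([k1, k2, p1, p2, k3] as OpenCV has them; the pictures are not rectified), "position" and "attitude" of the camera in the world; the wrist camera has in their place "tool_from_camera" (4x4, takes a point from camera to tool coordinates, whose origin is the TCP and whose axes are the flange's). Camera axes: x right, y down, z forward; pixel columns grow to the right and rows downward; lengths in m; the calibration is good to about 2 mm. A picture is of the moment at which its call begins: read the wrist's pose just before it. camera_model takes no time and is no camera call.
- bot.sign_off(): hands the job in; it is judged then, once.
The state is a dict: "time_s": time; "joint_positions": joint angles; "qvel": joint speeds; "joint_torque": joint torques, N m; "eef_pos": TCP position; "ee_rot": TCP orientation; "force": force on the tool from outside, world axes, zero at the start; "moment": the same for the moment, N m; "gripper_width": finger opening in m; "grip_force": force on a finger pad.
Only numpy, scipy, OpenCV 4.12 (cv2) and the standard library are available. Lean on these libraries where they do the work, as an engineer would, in place of code of your own. Each camera call takes 0.05 s, during which the arm holds its last target. There are 200 camera calls.

## Working session

There is one attempt and no reset: what is moved stays moved. The work goes in short steps, Python scripts to look and compute and a tool call to move; the robot and the scene stay as the last step left them, time stands still between calls to the robot, and variables do not carry over. Pictures are saved under pics/ and viewed, at most 14 in all, crops included, and the job is handed in when it is done.

Besides the shell and the picture viewer there is one more tool, called after ">>>" as name(argument=value, ...) on one line, values as JSON. servo_tool: Moves the arm, as the interface text tells. Shifts and turns lie within -1 to 1; 1 stands for 25 mm of shift or 6 degrees of turn. Its arguments: {"type":"object","properties":{"increments":{"type":"array","items":{"type":"array","items":{"type":"number"}}},"squeeze":{"type":"number"}},"required":["increments"]}

```bash
mkdir -p pics
cat > h.py <<'E'
import numpy as np, cv2
from rig import bot, vision
def snap(n,f=None):
    p,d=vision.snapshot(n)
    if f: cv2.imwrite('pics/'+f,cv2.cvtColor(p,cv2.COLOR_RGB2BGR))
    return p,d
def pose(n,st=None):
    m=vision.camera_model(n)
    if n=='wrist':
        st=st or bot.observe(); T=np.eye(4); T[:3,:3]=st['ee_rot']; T[:3,3]=st['eef_pos']
        T=T@np.array(m['tool_from_camera']); return m,T[:3,:3],T[:3,3]
    return m,np.array(m['attitude']),np.array(m['position'])
def plane(n,uv,z,st=None):
    m,R,t=pose(n,st); K=np.array(m['camera_matrix'],float); D=np.array(m['D'],float)
    q=cv2.undistortPoints(np.array(uv,float).reshape(-1,1,2),K,D).reshape(-1,2)
    r=np.c_[q,np.ones(len(q))]@R.T
    return t+r*((z-t[2])/r[:,2])[:,None]
def cloud(n,d,st=None):
    m,R,t=pose(n,st); K=np.array(m['camera_matrix'],float); D=np.array(m['D'],float)
    v,u=np.mgrid[:480,:640]; q=cv2.undistortPoints(np.stack([u,v],-1).reshape(-1,1,2).astype(float),K,D).reshape(480,640,2)
    P=np.dstack([q,np.ones((480,640))])*d[...,None]
    W=P@R.T+t; W[d==0]=np.nan; return W
E
python3 - <<'E'
from h import *
s=bot.observe(); print({k:np.round(v,3).tolist() for k,v in s.items()}, bot.tip_reach)
for n in('scene','top','wrist'):
    m=vision.camera_model(n); print(n,{k:np.round(v,3).tolist() for k,v in m.items()})
    p,d=snap(n,n+'0.png'); print((d==0).mean())
    np.savez('pics/%s0.npz'%n,p=p,d=d)
E
```

```text
{'time_s': 0.0, 'joint_positions': [-0.85, 0.386, 0.007, -0.0, -1.194, -0.259], 'qvel': [0.002, -0.001, 0.001, 0.0, -0.0, -0.001], 'joint_torque': [-0.001, -39.066, 18.741, 4.22, 0.011, -0.0], 'eef_pos': [0.278, -0.559, 0.229], 'ee_rot': [[-0.895, -0.445, -0.001], [-0.445, 0.895, 0.002], [0.0, 0.002, -1.0]], 'force': [-0.02, -0.523, -0.403], 'moment': [-0.002, -0.0, -0.005], 'grip_force': 0.0, 'gripper_width': 0.087} 0.008
scene {'camera_matrix': [[492.229, 0.0, 324.104], [0.0, 492.229, 247.028], [0.0, 0.0, 1.0]], 'D': [-0.117, 0.0, 0.0, 0.0, 0.0], 'position': [1.043, -0.616, 0.982], 'attitude': [[0.813, 0.456, -0.363], [0.583, -0.625, 0.519], [0.01, -0.633, -0.774]]}
0.003896484375
top {'camera_matrix': [[485.036, 0.0, 321.577], [0.0, 485.036, 239.923], [0.0, 0.0, 1.0]], 'D': [-0.1, 0.0, 0.0, 0.0, 0.0], 'position': [0.41, 0.006, 1.073], 'attitude': [[0.019, -0.979, 0.204], [-1.0, -0.017, 0.008], [-0.005, -0.204, -0.979]]}
0.0042545572916666665
wrist {'camera_matrix': [[337.818, 0.0, 317.93], [0.0, 337.818, 237.569], [0.0, 0.0, 1.0]], 'D': [-0.055, 0.0, 0.0, 0.0, 0.0], 'tool_from_camera': [[-0.001, -0.967, -0.256, 0.069], [1.0, -0.001, 0.0, -0.001], [-0.001, -0.256, 0.967, -0.152], [0.0, 0.0, 0.0, 1.0]]}
0.03798502604166667
```

View pics/top0.png

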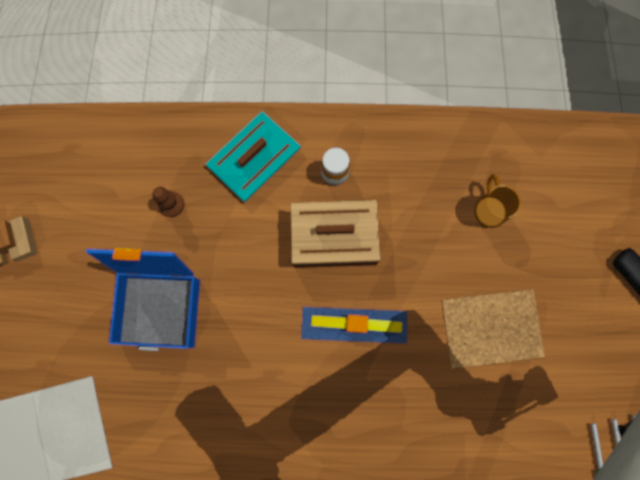

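View pics/scene0.png

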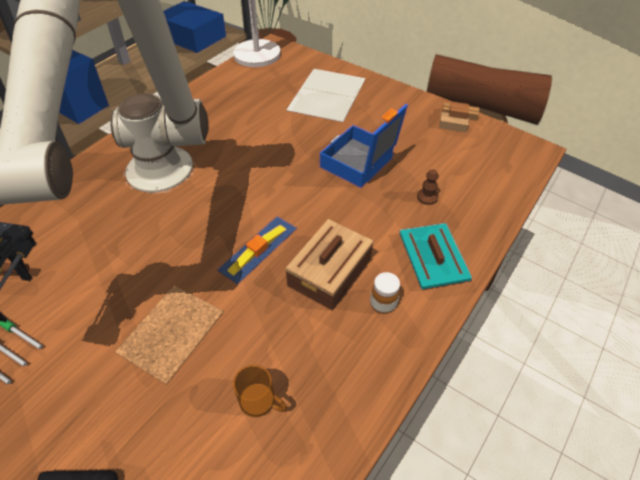

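The top view shows the light-wood cover on the dark box at (335,232). Look-alikes are the teal slab (252,157) and a wooden piece at the edge (15,240). The wedge is at (357,323) on blue felt, the mat at (493,328), and the open case at (155,305). The bystanders are the jar (336,165), mug (492,207) and figurine (167,200). I choose the light-wood one and measure next.

Run:
```python
from h import *
p,d=(lambda z:(z['p'],z['d']))(np.load('pics/top0.npz'))
W=cloud('top',d); hsv=cv2.cvtColor(p,cv2.COLOR_RGB2HSV)
def rect(name,mask,zr=None,box=None):
    m=mask.copy()
    if box: b=np.zeros_like(m); b[box[1]:box[3],box[0]:box[2]]=1; m&=b
    if zr: m&=(W[...,2]>zr[0])&(W[...,2]<zr[1])
    m=m.astype(np.uint8); n,l,s,c=cv2.connectedComponentsWithStats(m); 
    k=1+np.argmax(s[1:,4]); q=l==k
    v,u=np.nonzero(q)
    z=np.nanmedian(W[...,2][q])
    P=plane('top',np.c_[u,v],z)[:,:2].astype(np.float32)
    r=cv2.minAreaRect(P*1000); print(name,'n',s[k,4],'z',round(float(z),4),'c',np.round(r[0],1),'size',np.round(r[1],1),'ang',round(r[2],2)); return q
H,S,V=[hsv[...,i].astype(int) for i in range(3)]
T=np.ones((480,640),bool)
rect('covertop',T,(0.066,0.082),(270,185,400,280))
rect('handle',T,(0.09,0.13),(270,185,400,280))
rect('rest',(H>100)&(H<130)&(S>90),(-.02,.03),(295,300,415,350))
rect('wedgeY',(H>22)&(H<35)&(S>150)|((H>5)&(H<18)&(S>200)&(V>180)),(-.01,.06),(300,305,410,345))
rect('block',(H>5)&(H<18)&(S>210)&(V>150),(.015,.06),(335,305,380,345))
rect('mat',(W[...,2]<.02)&(V>140)&(S<165),None,(425,280,560,375))
rect('caserim',T,(0.045,0.065),(100,262,205,360))
rect('caselid',(H>100)&(H<130)&(S>120),(0.07,0.3),(80,230,205,290))
rect('jar',T,(0.07,0.1),(310,140,360,195))
rect('mug',T,(0.07,0.11),(460,165,530,235))
rect('fig',T,(0.08,0.12),(140,175,195,225))
lid=(H>100)&(H<130)&(S>120); b=np.zeros_like(lid); b[230:290,80:205]=1
L=W[lid&b&(W[...,2]>.07)]; print('lid x by z',[(round(z,2),np.round(np.median(L[np.abs(L[:,2]-z)<.008],0)[:2],3).tolist(),np.round([L[np.abs(L[:,2]-z)<.008][:,1].min(),L[np.abs(L[:,2]-z)<.008][:,1].max()],3).tolist()) for z in (.08,.1,.12,.15,.18,.2) if (np.abs(L[:,2]-z)<.008).any()])
print('clear table z',np.nanmedian(W[400:430,300:400,2]))
x=p[170:370,260:440]; cv2.imwrite('pics/crop1.png',cv2.resize(cv2.cvtColor(x,cv2.COLOR_RGB2BGR),None,fx=4,fy=3,interpolation=cv2.INTER_CUBIC)[:,:720])
```

```text
covertop n 4888 z 0.0755 c [637.9 -12.4] size [131.3 183.8] ang 2.93
handle n 330 z 0.1026 c [637.4 -13. ] size [18.5 78.7] ang 3.37
rest n 1698 z 0.0033 c [445. -59.] size [224.4  66.2] ang 88.76
wedgeY n 358 z 0.0136 c [450.   -4.4] size [74.2 23.9] ang 88.43
block n 21 z 0.0331 c [432.3 -67.1] size [ 2.1 31.8] ang 0.9
mat n 6477 z 0.0043 c [ 441.5 -366.6] size [156.1 216.1] ang 7.05
caserim n 944 z 0.0551 c [462.3 371.1] size [174.5 160.5] ang 89.09
caselid n 1455 z 0.1422 c [553.4 375.5] size [217.6  42.4] ang 88.89
jar n 552 z 0.086 c [790.3 -12.5] size [59.6 54.1] ang 1.03
mug n 511 z 0.0848 c [ 709.1 -372.5] size [80.5 93. ] ang 63.38
fig n 206 z 0.0965 c [707.7 360.6] size [34.1 33. ] ang 48.53
lid x by z [(0.08, [0.542, 0.363], [0.285, 0.449]), (0.1, [0.545, 0.366], [0.285, 0.451]), (0.12, [0.548, 0.362], [0.285, 0.45]), (0.15, [0.551, 0.363], [0.286, 0.449]), (0.18, [0.555, 0.333], [0.285, 0.449]), (0.2, [0.559, 0.337], [0.285, 0.452])]
clear table z 0.001244936505423233
```

View pics/crop1.png

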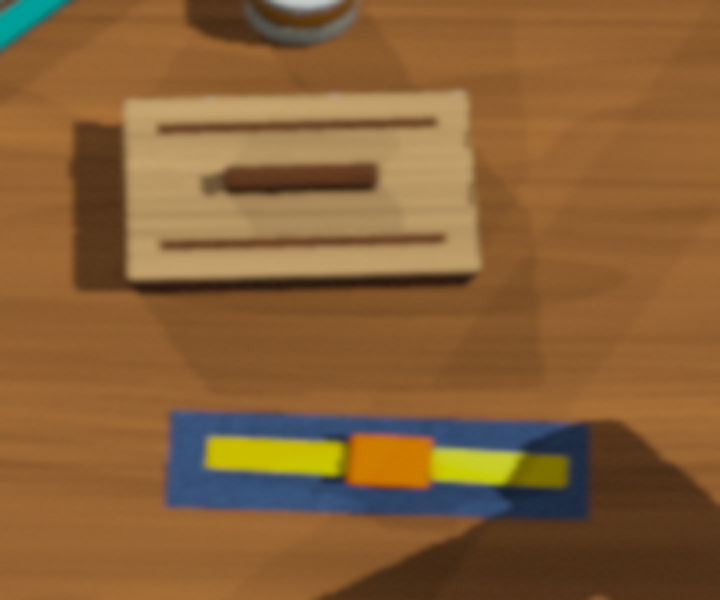

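The crop confirms the choice: a light-wood cover with a dark handle, with slots at its short ends along y, and the wedge block at about (357,323). The measured sizes (131×184 mm cover, 66×224 mm rest, 0.15 m lid) fit the description. Box yaw is about +3°, rest −1°, mat +7°. I'm moving over the wedge.

>>> servo_tool(increments=[[87,0.28,0.83,0,0.43],[87,0.28,0.83,0,0.43],[87,0.28,0.83,0,0.43],[87,0.28,0.83,0,0.43],[87,0.28,0.83,0,0.43],[87,0.28,0.83,0,0.43],[87,0.28,0.83,0,0.43],[87,0.28,0.83,0,0.43]])

```text
time_s: 0.82
eef_pos: [0.3345, -0.3923, 0.2303]
ee_rot: [[-0.679, -0.734, -0.0], [-0.734, 0.679, 0.0], [-0.0, 0.001, -1.0]]
force: [0.7, 0.4, 0.4]
gripper_width: 0.0869
grip_force: 0.0
```

>>> servo_tool(increments=[[87,0.28,0.83,0,0.43],[87,0.28,0.83,0,0.43],[87,0.28,0.83,0,0.43],[87,0.28,0.83,0,0.43],[87,0.28,0.83,0,0.43],[87,0.28,0.83,0,0.43],[87,0.28,0.83,0,0.43],[87,0.28,0.83,0,0.43]])

```text
time_s: 1.48
eef_pos: [0.3904, -0.2264, 0.2304]
ee_rot: [[-0.377, -0.926, -0.0], [-0.926, 0.377, 0.0], [-0.0, 0.0, -1.0]]
force: [-0.5, -0.1, 0.2]
gripper_width: 0.087
grip_force: 0.0
```

>>> servo_tool(increments=[[87,0.28,0.83,0,0.43],[87,0.28,0.83,0,0.43],[87,0.28,0.83,0,0.43],[87,0.28,0.83,0,0.43],[87,0.28,0.83,0,0.43],[87,0.28,0.83,0,0.43],[87,0.28,0.83,0,0.43],[87,0.28,0.83,0,0.43]])

```text
time_s: 2.15
eef_pos: [0.4464, -0.0604, 0.2304]
ee_rot: [[-0.026, -1.0, -0.0], [-1.0, 0.026, 0.0], [-0.0, 0.0, -1.0]]
force: [0.5, -0.1, 0.5]
gripper_width: 0.0871
grip_force: 0.0
```

>>> servo_tool(increments=[[87,0,0,0,0],[87,0,0,0,0],[87,0,0,0,0]])

```text
time_s: 2.4
eef_pos: [0.4461, -0.0617, 0.2303]
ee_rot: [[-0.029, -1.0, -0.001], [-1.0, 0.029, -0.0], [0.0, 0.001, -1.0]]
force: [-0.5, -0.5, -0.3]
gripper_width: 0.0872
grip_force: 0.0
```

```bash
cat > wedge.py <<'E'
from h import *
import sys
def wedge(cam='wrist',name=None,box=None):
    s=bot.observe(); p,d=snap(cam,name); W=cloud(cam,d,s); hsv=cv2.cvtColor(p,cv2.COLOR_RGB2HSV)
    H,S,V=[hsv[...,i].astype(int) for i in range(3)]
    def ext(m,lab,z):
        if box: b=np.zeros_like(m); b[box[1]:box[3],box[0]:box[2]]=1; m=m&b
        n,l,st,c=cv2.connectedComponentsWithStats(m.astype(np.uint8)); 
        ks=[k for k in range(1,n) if st[k,4]>25]
        v,u=np.nonzero(np.isin(l,ks)); P=plane(cam,np.c_[u,v],z,s)[:,:2].astype(np.float32)
        r=cv2.minAreaRect(P*1000); print(lab,len(P),'zmed',np.round(np.nanmedian(W[v,u,2]),4),'c',np.round(r[0],1),'size',np.round(r[1],1),'ang',round(r[2],2)); return P
    org=(H>=4)&(H<20)&(S>200)&(V>150)
    yel=(H>=22)&(H<36)&(S>140)
    return s,p,W,ext,org,yel
if __name__=='__main__':
    zoff=float(sys.argv[2]) if len(sys.argv)>2 else .002
    s,p,W,ext,org,yel=wedge('wrist',sys.argv[1] if len(sys.argv)>1 else None)
    print(s['time_s'],np.round(s['eef_pos'],4),np.round(s['ee_rot'],4).tolist(),np.round(s['force'],1))
    ext(org,'block',zoff+.03); ext(yel,'blades',zoff+.009)
E
python3 wedge.py w1.png
```

```text
2.4 [ 0.4461 -0.0617  0.2303] [[-0.0287, -0.9996, -0.0008], [-0.9996, 0.0287, -0.0001], [0.0001, 0.0008, -1.0]] [-0.5 -0.5 -0.3]
block 1334 zmed 0.03 c [447.6 -66.6] size [43.9 34. ] ang 88.3
blades 2517 zmed 0.0105 c [447.8 -66. ] size [190.9  22.9] ang 86.63
```

View pics/w1.png

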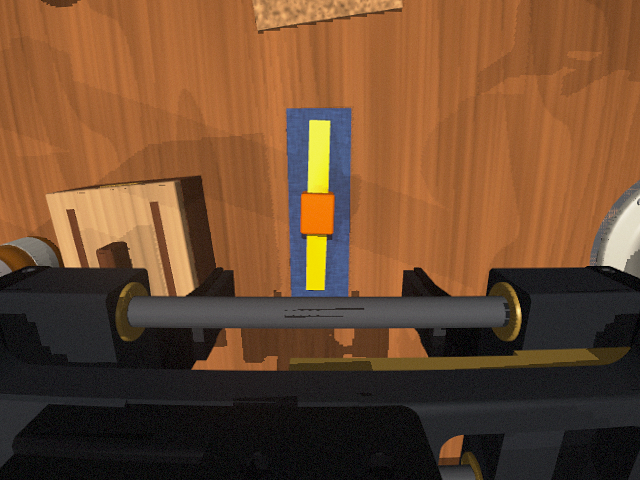

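The wrist view shows the wedge block at (318,214), blades from (320,122) to (315,290), and nothing near the grip. Its centre is (0.4476, −0.0663) with yaw about −3°. Descending and gripping.

>>> servo_tool(increments=[[87,0.03,-0.09,-0.9,-0.1],[87,0.03,-0.09,-0.9,-0.1],[87,0,0,-1,0],[87,0,0,-1,0],[87,0,0,-1,0],[87,0,0,-1,0],[87,0,0,-1,0],[87,0,0,-0.9,0]])

```text
time_s: 3.12
eef_pos: [0.4474, -0.067, 0.0369]
ee_rot: [[-0.051, -0.999, -0.0], [-0.999, 0.051, -0.0], [0.0, 0.0, -1.0]]
force: [0.3, -0.3, -0.3]
gripper_width: 0.0866
grip_force: 0.0
```

>>> servo_tool(increments=[[87,0,0,-0.6,0],[87,0,0,-0.39,0],[87,0,0,0,0],[87,0,0,0,0],[30,0,0,0,0],[30,0,0,0,0],[30,0,0,0,0],[30,0,0,0,0]], squeeze=50)

```text
time_s: 3.78
eef_pos: [0.4484, -0.066, 0.014]
ee_rot: [[-0.049, -0.999, 0.002], [-0.999, 0.049, 0.0], [-0.0, -0.002, -1.0]]
force: [-0.1, 0.2, -0.4]
gripper_width: 0.0675
grip_force: 0.0
```

>>> servo_tool(increments=[[30,0,0,0,0],[30,0,0,0,0],[30,0,0,0,0],[30,0,0,0,0]])

```text
time_s: 4.12
eef_pos: [0.448, -0.066, 0.0134]
ee_rot: [[-0.049, -0.999, 0.0], [-0.999, 0.049, 0.0], [-0.0, -0.0, -1.0]]
force: [-0.2, 0.6, -0.8]
gripper_width: 0.0413
grip_force: 0.0
```

>>> servo_tool(increments=[[30,0,0,0,0],[30,0,0,0,0],[30,0,0,0,0],[30,0,0,0,0],[30,0,0,0.5,0],[30,0,0,1,0],[30,0,0,1,0],[30,0,0,1,0]])

```text
time_s: 4.78
eef_pos: [0.4476, -0.0661, 0.1014]
ee_rot: [[-0.049, -0.999, -0.001], [-0.999, 0.049, -0.0], [0.0, 0.001, -1.0]]
force: [0.9, 0.3, -1.0]
gripper_width: 0.0358
grip_force: 50.0
```

>>> servo_tool(increments=[[30,0,0,0.5,0],[30,0.5,0.6,0,0.1],[30,0.6,0.87,0,0.1],[30,0.6,0.87,0,0.1],[30,0.6,0.87,0,0.1],[30,0.6,0.87,0,0.1],[30,0.6,0.87,0,0.1],[30,0.6,0.87,0,0.1]])

```text
time_s: 5.45
eef_pos: [0.5508, 0.0806, 0.1129]
ee_rot: [[0.025, -1.0, -0.001], [-1.0, -0.025, -0.0], [0.0, 0.001, -1.0]]
force: [0.6, -0.9, -0.8]
gripper_width: 0.0358
grip_force: 50.0
```

>>> servo_tool(increments=[[30,0.6,0.87,0,0.1],[30,0.6,0.87,0,0.1],[30,0.6,0.87,0,0.1],[30,0.6,0.87,0,0.07],[30,0.6,0.87,0,0],[30,0.07,0.9,0,0],[30,0,0,0,0],[30,0,0,0,0]])

```text
time_s: 6.12
eef_pos: [0.6268, 0.2117, 0.1121]
ee_rot: [[0.064, -0.998, -0.002], [-0.998, -0.064, -0.001], [0.001, 0.002, -1.0]]
force: [-0.7, 0.1, -1.0]
gripper_width: 0.0358
grip_force: 50.0
```

Run:
```python
from wedge import *
s,p,W,ext,org,yel=wedge('wrist','w2.png')
print(s['time_s'],np.round(s['eef_pos'],4),np.round(s['ee_rot'],4).tolist(),s['gripper_width'],s['grip_force'])
zo=s['eef_pos'][2]-.0114
ext(org,'block',zo+.03); ext(yel,'blades',zo+.009)
from wedge import *
s,p,W,ext,org,yel=wedge('scene','s2.png')
ext(org,'b scene',zo+.03); ext(yel,'bl scene',zo+.009)
s,p,W,ext,org,yel=wedge('top','t2.png')
ext(org,'b top',zo+.03); ext(yel,'bl top',zo+.009)
```

```text
6.1167 [0.6268 0.2117 0.1121] [[0.0641, -0.9979, -0.0016], [-0.9979, -0.0641, -0.0006], [0.0005, 0.0016, -1.0]] 0.03581909468261344 49.99888742342591
block 3115 zmed 0.1284 c [628.  201.4] size [34.1 38.1] ang 3.73
blades 8491 zmed 0.1091 c [629.2 182. ] size [ 23.2 131.5] ang 3.56
b scene 445 zmed 0.0092 c [686.2 -95.5] size [ 39.2 654.5] ang 10.43
bl scene 252 zmed 0.1087 c [632.4 152.8] size [27.3 91.5] ang 7.36
b top 39 zmed 0.2167 c [564.4 387.2] size [10.  18.8] ang 35.73
bl top 756 zmed 0.1104 c [627.8 210.8] size [ 28.1 198.5] ang 3.33
```

View pics/s2.png

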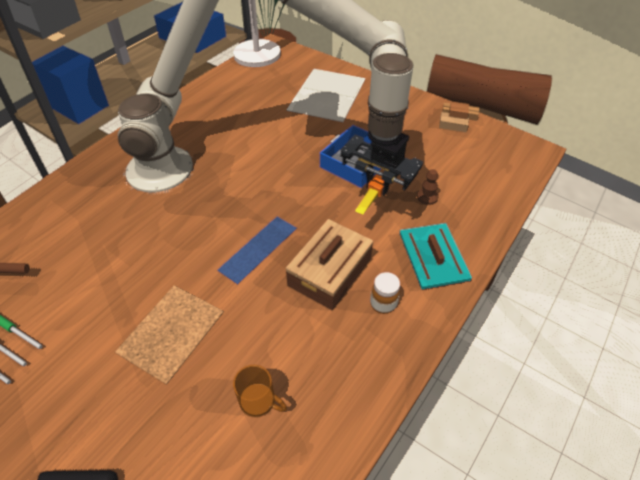

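The scene view shows the wedge held level at (370,195), lined up with the box's +y end and clear of the figurine (430,187). Lowering to slot height.

>>> servo_tool(increments=[[30,0,0,-0.6,-0.08],[30,0,0,-0.6,0],[30,0,0,-0.6,0],[30,0,0,0,0],[30,0,0,0,0],[30,0,0,0,0],[30,0,0,0,0]])

```text
time_s: 6.85
eef_pos: [0.628, 0.2108, 0.0698]
ee_rot: [[0.054, -0.999, 0.002], [-0.999, -0.054, 0.001], [-0.001, -0.002, -1.0]]
force: [-0.7, -0.2, -1.7]
gripper_width: 0.0355
grip_force: 50.0
```

Run:
```python
from wedge import *
s,p,W,ext,org,yel=wedge('wrist','w3.png')
print(s['time_s'],np.round(s['eef_pos'],4),np.round(s['ee_rot'],4).tolist())
zo=s['eef_pos'][2]-.0114
ext(org,'block',zo+.03); ext(yel,'blades',zo+.009)
s,p,W,ext,org,yel=wedge('top')
ext(yel,'bl top',zo+.009)
```

```text
6.85 [0.628  0.2108 0.0698] [[0.0543, -0.9985, 0.0022], [-0.9985, -0.0543, 0.001], [-0.0009, -0.0023, -1.0]]
block 3794 zmed 0.0863 c [628.7 206.1] size [34.1 49.4] ang 3.09
blades 8494 zmed 0.0668 c [630.2 181.2] size [ 23.1 131.5] ang 3.04
bl top 711 zmed 0.067 c [628.9 211.6] size [ 28.8 196.1] ang 3.12
```

View pics/w3.png

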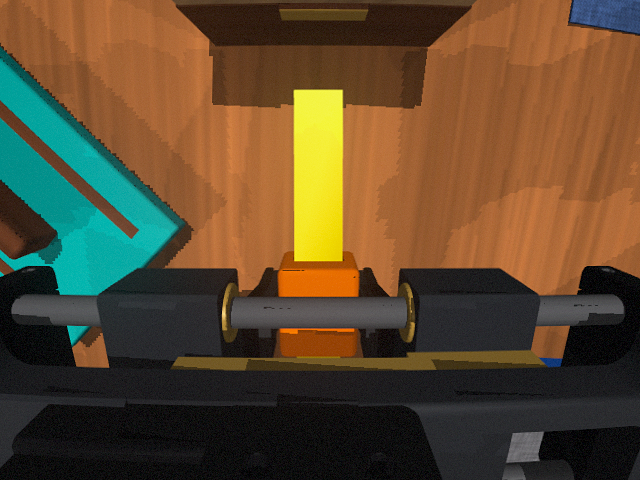

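The wrist view shows the blade pointing squarely at the brass strip (centre (323,15), blade axis u=318). Box edges run parallel to the wedge. A 2.5 mm shift toward −x centres it, and I'm lowering 3 mm and entering the slot gently.

>>> servo_tool(increments=[[30,-0.1,0,-0.12,0],[30,0,0,0,0],[30,0,0,0,0],[30,0,0,0,0],[30,0,0,0,0],[30,0,0,0,0]])

```text
time_s: 7.45
eef_pos: [0.6248, 0.2108, 0.0653]
ee_rot: [[0.054, -0.999, 0.0], [-0.999, -0.054, 0.0], [-0.0, -0.0, -1.0]]
force: [0.0, -0.1, -0.8]
gripper_width: 0.036
grip_force: 50.0
```

>>> servo_tool(increments=[[30,0.02,-0.3,0,0],[30,0.02,-0.4,0,0],[30,0.02,-0.4,0,0],[30,0.02,-0.3,0,0],[30,0,0,0,0],[30,0,0,0,0],[30,0,0,0,0],[30,0,0,0,0]])

```text
time_s: 8.12
eef_pos: [0.6268, 0.1759, 0.0653]
ee_rot: [[0.055, -0.999, 0.0], [-0.999, -0.055, 0.0], [-0.0, -0.0, -1.0]]
force: [-0.8, -0.7, -1.8]
gripper_width: 0.0357
grip_force: 50.0
```

>>> servo_tool(increments=[[30,0,0,0.06,0],[30,0,0,0,0],[30,0,0,0,0],[30,0,0,0,0],[30,0,0,0,0],[30,0,0,0,0]])

```text
time_s: 8.62
eef_pos: [0.6267, 0.1758, 0.0668]
ee_rot: [[0.055, -0.999, -0.0], [-0.999, -0.055, -0.0], [0.0, 0.0, -1.0]]
force: [0.1, -0.3, -0.3]
gripper_width: 0.0353
grip_force: 50.0
```

>>> servo_tool(increments=[[30,0,-0.1,0,0],[30,0.01,-0.2,0,0],[30,0.01,-0.1,0,0],[30,0,0,0,0],[30,0,0,0,0],[30,0,0,0,0]])

```text
time_s: 9.12
eef_pos: [0.6273, 0.1656, 0.0668]
ee_rot: [[0.054, -0.999, 0.0], [-0.999, -0.054, 0.0], [-0.0, -0.0, -1.0]]
force: [-0.1, 0.5, -1.1]
gripper_width: 0.0355
grip_force: 50.0
```

>>> servo_tool(increments=[[30,0.006,-0.12,0,0],[30,0.006,-0.12,0,0],[30,0.006,-0.12,0,0],[30,0.006,-0.12,0,0],[30,0.006,-0.12,0,0],[30,0.006,-0.12,0,0],[30,0,0,0,0],[30,0,0,0,0]])

```text
time_s: 9.78
eef_pos: [0.6285, 0.1496, 0.0662]
ee_rot: [[0.054, -0.999, 0.002], [-0.999, -0.054, 0.003], [-0.003, -0.002, -1.0]]
force: [1.2, 6.6, -4.6]
gripper_width: 0.0355
grip_force: 50.0
```

>>> servo_tool(increments=[[30,0.006,-0.12,0,0],[30,0.006,-0.12,0,0],[30,0.006,-0.12,0,0],[30,0,0,0,0],[30,0,0,0,0],[30,0,0,0,0]])

```text
time_s: 10.28
eef_pos: [0.6288, 0.1407, 0.066]
ee_rot: [[0.054, -0.999, 0.001], [-0.999, -0.054, 0.003], [-0.003, -0.002, -1.0]]
force: [1.1, 6.9, -6.0]
gripper_width: 0.0361
grip_force: 50.0
```

```bash
cat > tilt.py <<'E'
from h import *
s=bot.observe()
def prof(n='top'):
    p,d=vision.snapshot(n); W=cloud(n,d); P=W[(W[...,2]>.066)&(W[...,2]<.095)]
    c=np.array([.638,-.0124]); a=np.radians(3); R=np.array([[np.cos(a),np.sin(a)],[-np.sin(a),np.cos(a)]])
    q=(P[:,:2]-c)@R.T; m=(abs(q[:,0])<.055)&(abs(q[:,1])<.085)&(abs(q[:,0])>.015); q=q[m]; z=P[m,2]
    o=[]
    for lo in (-.08,-.05,-.02,.01,.04,.06): 
        k=(q[:,1]>lo)&(q[:,1]<lo+.025); o.append(round(float(np.median(z[k])*1e3),1) if k.sum()>10 else None)
    A=np.c_[q[:,1],np.ones(len(q))]; f=np.linalg.lstsq(A,z,rcond=None)[0]
    print(n,'z(y-..y+) mm',o,'ends -y,+y above seated(raw-74):',np.round(1e3*(f[1]+f[0]*np.array([-.092,.092]))-74,1),len(z))
print(s['time_s'],np.round(s['eef_pos'],4),np.round(s['force'],1),'L',(s['eef_pos'][1]+.0124)/.9986,'d+',190-1e3*(s['eef_pos'][1]+.0124)/.9986,'d-',190+1e3*(s['eef_pos'][1]+.0124)/.9986)
prof('top'); prof('scene')
E
python3 - <<'E'
import sys; sys.path.insert(0,'.')
from h import *
z=np.load('pics/top0.npz'); z2=np.load('pics/scene0.npz')
import h
class V: 
    pass
D={'top':(z['p'],z['d']),'scene':(z2['p'],z2['d'])}
src=open('tilt.py').read().replace('vision.snapshot(n)','D[n]')
exec(src)
E
python3 tilt.py
```

```text
10.2833 [0.6288 0.1407 0.066 ] [ 1.1  6.9 -6. ] L 0.15328205295566316 d+ 36.717947044336825 d- 343.2820529556632
top z(y-..y+) mm [75.6, 75.5, 75.5, 75.5, 75.6, 75.6] ends -y,+y above seated(raw-74): [1.6 1.5] 2974
scene z(y-..y+) mm [72.4, 72.4, 72.3, 72.5, 72.5, 72.4] ends -y,+y above seated(raw-74): [-1.6 -1.6] 1879
10.2833 [0.6288 0.1407 0.066 ] [ 1.1  6.9 -6. ] L 0.15328205295566316 d+ 36.717947044336825 d- 343.2820529556632
top z(y-..y+) mm [75.8, 76.6, 77.0, 77.7, 78.3, 78.7] ends -y,+y above seated(raw-74): [1.4 5. ] 2973
scene z(y-..y+) mm [73.0, 73.3, 74.2, 74.1, 75.1, 75.5] ends -y,+y above seated(raw-74): [-1.5  1.7] 1897
```

Depth shows the +y end about 3.4 mm up with force 7 N, as predicted. Pushing 10 mm further, then withdrawing.

>>> servo_tool(increments=[[30,0.005,-0.1,0,0],[30,0.005,-0.1,0,0],[30,0.005,-0.1,0,0],[30,0.005,-0.1,0,0],[30,0,0,0,0],[30,0,0,0,0],[30,0,0,0,0]])

```text
time_s: 10.97
eef_pos: [0.6291, 0.1306, 0.0659]
ee_rot: [[0.054, -0.999, 0.001], [-0.999, -0.054, 0.003], [-0.003, -0.001, -1.0]]
force: [0.9, 6.7, -6.5]
gripper_width: 0.0359
grip_force: 50.0
```

```bash
python3 tilt.py
```

```text
10.9667 [0.6291 0.1306 0.0659] [ 0.9  6.7 -6.5] L 0.14320250891711092 d+ 46.79749108288908 d- 333.2025089171109
top z(y-..y+) mm [76.1, 77.3, 78.0, 78.9, 79.9, 80.5] ends -y,+y above seated(raw-74): [1.6 7. ] 2981
scene z(y-..y+) mm [73.0, 74.1, 75.0, 75.8, 76.8, 77.5] ends -y,+y above seated(raw-74): [-1.7  4. ] 1917
```

>>> servo_tool(increments=[[30,-0.02,0.3,0,0],[30,-0.03,0.6,0,0],[30,-0.03,0.6,0,0],[30,-0.03,0.6,0,0],[30,-0.03,0.6,0,0],[30,0,0,0.4,0],[30,0,0,1,0],[30,0,0,1,0]])

```text
time_s: 11.73
eef_pos: [0.6247, 0.1969, 0.1268]
ee_rot: [[0.056, -0.998, -0.003], [-0.998, -0.056, -0.002], [0.002, 0.003, -1.0]]
force: [0.1, -0.3, -0.2]
gripper_width: 0.0357
grip_force: 50.0
```

>>> servo_tool(increments=[[30,0,0,1,0],[30,0.05,-0.6,0,0],[30,0.05,-1,0,0],[30,0.05,-1,0,0],[30,0.05,-1,0,0],[30,0.05,-1,0,0],[30,0.05,-1,0,0],[30,0.05,-1,0,0]])

```text
time_s: 12.4
eef_pos: [0.6342, 0.0302, 0.1523]
ee_rot: [[0.055, -0.998, 0.0], [-0.998, -0.055, -0.0], [0.0, -0.0, -1.0]]
force: [0.6, 0.1, -1.1]
gripper_width: 0.0354
grip_force: 50.0
```

>>> servo_tool(increments=[[30,0.05,-1,0,0],[30,0.05,-1,0,0],[30,0.05,-1,0,0],[30,0.05,-1,0,0],[30,0.05,-1,0,0],[30,0.05,-1,0,0],[30,0.05,-1,0,0],[30,0.05,-1,0,0]])

```text
time_s: 13.07
eef_pos: [0.6443, -0.1698, 0.1522]
ee_rot: [[0.055, -0.998, 0.0], [-0.998, -0.055, -0.0], [0.0, -0.0, -1.0]]
force: [1.0, 0.4, -0.7]
gripper_width: 0.0355
grip_force: 50.0
```

>>> servo_tool(increments=[[30,0.05,-1,0,0],[30,0.05,-1,0,0],[30,0,0,0,0],[30,0,0,0,0],[30,0,0,0,0],[30,0,0,0,0]])

```text
time_s: 13.57
eef_pos: [0.6469, -0.2178, 0.152]
ee_rot: [[0.055, -0.998, -0.0], [-0.998, -0.055, 0.0], [-0.0, 0.0, -1.0]]
force: [-0.2, 0.7, -1.7]
gripper_width: 0.0357
grip_force: 50.0
```

```bash
python3 tilt.py
python3 - <<'E'
from wedge import *
s,p,W,ext,org,yel=wedge('top','t4.png')
zo=s['eef_pos'][2]-.0114
ext(yel,'bl top',zo+.009)
E
```

```text
13.5667 [ 0.6469 -0.2178  0.152 ] [-0.2  0.7 -1.7] L -0.20567310175504264 d+ 395.67310175504264 d- -15.673101755042637
top z(y-..y+) mm [None, None, 78.3, 78.8, 79.8, 80.5] ends -y,+y above seated(raw-74): [1.4 6.9] 1562
scene z(y-..y+) mm [73.6, 73.9, 75.0, 75.4, 76.9, 77.1] ends -y,+y above seated(raw-74): [-1.4  3.6] 1689
bl top 541 zmed 0.1531 c [ 650.  -232.7] size [ 28.8 162.8] ang 2.03
```

View pics/t4.png

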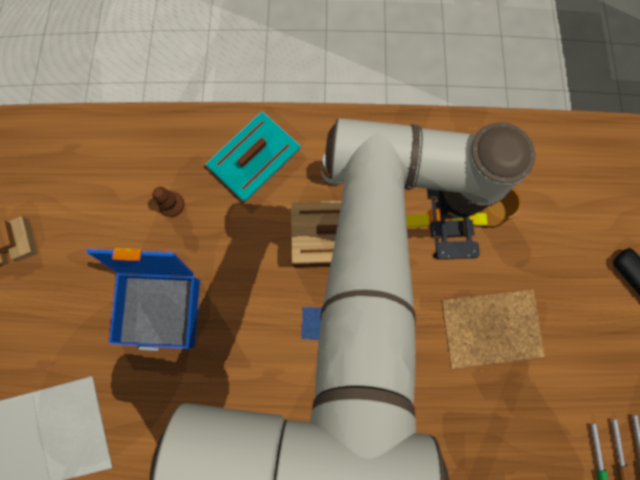

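The top view shows the wedge tip near (487,220), close to the mug. I'll compute that clearance before lowering.

Run:
```python
from h import *
print(plane('top',[[491,211]],0.0),plane('top',[[504,201]],.09))
p,d=(lambda z:(z['p'],z['d']))(np.load('pics/scene0.npz'))
print(plane('scene',[[253,383]],.09),plane('scene',[[258,401]],0))
d=np.load('pics/top0.npz')['d'];W=cloud('top',d)
b=np.zeros((480,640),bool);b[165:235,460:530]=1
P=W[b&(W[...,2]>.078)&(W[...,2]<.105)]; print(P.min(0),P.max(0))
```

```text
[[ 0.70883847 -0.37582295  0.        ]] [[ 0.70656628 -0.37356792  0.09      ]]
[[ 0.71086173 -0.3726105   0.09      ]] [[ 7.11769276e-01 -3.72507068e-01 -1.11022302e-16]]
[ 0.66746986 -0.40792306  0.07803058] [ 0.76375596 -0.33325121  0.09868261]
```

>>> servo_tool(increments=[[30,0,0,-0.6,0],[30,0,0,-0.8,0],[30,0,0,-0.8,0],[30,0,0,-0.7,0],[30,0,0,-0.45,0],[30,0,0,0,0],[30,0,0,0,0],[30,0,0,0,0]])

```text
time_s: 14.38
eef_pos: [0.6479, -0.2188, 0.0694]
ee_rot: [[0.055, -0.998, 0.002], [-0.998, -0.055, -0.001], [0.001, -0.002, -1.0]]
force: [0.0, 0.4, -0.3]
gripper_width: 0.0356
grip_force: 50.0
```

>>> servo_tool(increments=[[30,0,0,0,0],[30,0,0,0,0],[30,0,0,0,0]])

```text
time_s: 14.63
eef_pos: [0.6473, -0.2188, 0.0691]
ee_rot: [[0.054, -0.999, 0.002], [-0.999, -0.054, -0.0], [0.0, -0.002, -1.0]]
force: [-0.3, 0.6, -1.1]
gripper_width: 0.0353
grip_force: 50.0
```

Run:
```python
from wedge import *
s,p,W,ext,org,yel=wedge('scene','s5.png')
print(np.round(s['eef_pos'],4),np.round(s['ee_rot'],4).tolist())
zo=s['eef_pos'][2]-.0114
x=p[190:390,210:410]; cv2.imwrite('pics/s5c.png',cv2.resize(cv2.cvtColor(x,cv2.COLOR_RGB2BGR),None,fx=3,fy=3,interpolation=cv2.INTER_CUBIC))
v,u=np.nonzero(yel); print('yel',u.min(),u.max(),v.min(),v.max())
```

```text
[ 0.6473 -0.2188  0.0691] [[0.0545, -0.9985, 0.0018], [-0.9985, -0.0545, -0.0003], [0.0003, -0.0018, -1.0]]
yel 248 308 286 355
```

View pics/s5c.png

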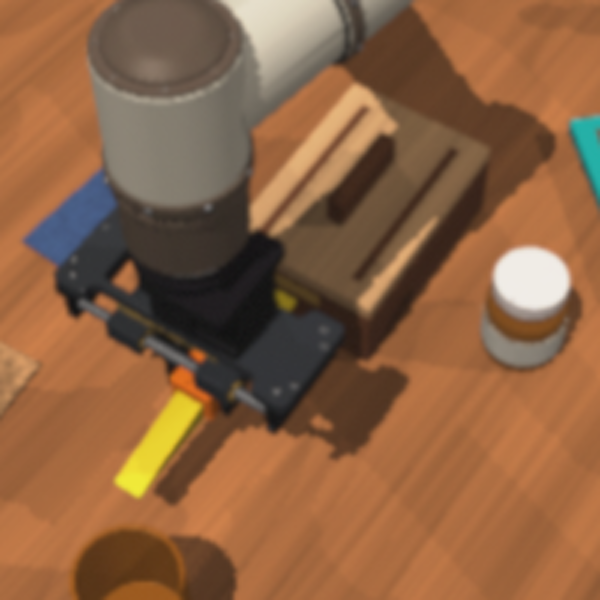

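The crop shows the wedge in front of the −y end, clear of the mug and jar. Trimming the height.

>>> servo_tool(increments=[[30,0,0,-0.08,0],[30,0,0,0,0],[30,0,0,0,0],[30,0,0,0,0],[30,0,0,0,0],[30,0,0,0,0],[30,0,0,0,0]])

```text
time_s: 15.27
eef_pos: [0.6469, -0.2188, 0.066]
ee_rot: [[0.054, -0.999, 0.0], [-0.999, -0.054, -0.0], [0.0, -0.0, -1.0]]
force: [-0.0, 0.8, -1.4]
gripper_width: 0.0356
grip_force: 50.0
```

>>> servo_tool(increments=[[30,0,0,0.035,0],[30,0,0,0,0],[30,-0.01,0.25,0,0],[30,-0.02,0.35,0,0],[30,-0.01,0.35,0,0],[30,-0.01,0.2,0,0],[30,0,0,0,0],[30,0,0,0,0]])

```text
time_s: 15.93
eef_pos: [0.645, -0.189, 0.0661]
ee_rot: [[0.055, -0.998, -0.002], [-0.998, -0.055, 0.001], [-0.001, 0.002, -1.0]]
force: [-0.0, 1.1, -3.9]
gripper_width: 0.0357
grip_force: 50.0
```

>>> servo_tool(increments=[[30,0,0,0,0],[30,0,0,0,0],[30,0,0,0,0]])

```text
time_s: 16.18
eef_pos: [0.6453, -0.1901, 0.0666]
ee_rot: [[0.054, -0.999, -0.001], [-0.999, -0.054, 0.0], [-0.0, 0.001, -1.0]]
force: [-0.8, 0.8, -5.3]
gripper_width: 0.0357
grip_force: 50.0
```

>>> servo_tool(increments=[[30,0,0,-0.03,0],[30,-0.006,0.12,0,0],[30,-0.006,0.12,0,0],[30,-0.006,0.12,0,0],[30,-0.006,0.12,0,0],[30,-0.006,0.12,0,0],[30,0,0,0,0],[30,0,0,0,0]])

```text
time_s: 16.85
eef_pos: [0.6447, -0.1763, 0.066]
ee_rot: [[0.054, -0.999, -0.0], [-0.999, -0.054, -0.002], [0.002, 0.0, -1.0]]
force: [0.7, -6.1, -6.5]
gripper_width: 0.0357
grip_force: 50.0
```

>>> servo_tool(increments=[[30,-0.006,0.12,0,0],[30,-0.006,0.12,0,0],[30,-0.006,0.12,0,0],[30,-0.006,0.12,0,0],[30,-0.006,0.12,0,0],[30,0,0,0,0],[30,0,0,0,0],[30,0,0,0,0]])

```text
time_s: 17.52
eef_pos: [0.6437, -0.1612, 0.0658]
ee_rot: [[0.054, -0.999, -0.001], [-0.999, -0.054, -0.001], [0.001, 0.001, -1.0]]
force: [0.4, -5.3, -5.7]
gripper_width: 0.0356
grip_force: 50.0
```

```bash
python3 tilt.py
```

```text
17.5167 [ 0.6437 -0.1612  0.0658] [ 0.4 -5.3 -5.7] L -0.14898908720168108 d+ 338.98908720168106 d- 41.01091279831891
top z(y-..y+) mm [80.5, None, None, None, None, 79.8] ends -y,+y above seated(raw-74): [6.7 5.7] 597
scene z(y-..y+) mm [78.4, 77.3, 77.3, 76.9, 77.1, 76.9] ends -y,+y above seated(raw-74): [3.8 2.7] 1293
```

Both ends are past 3 mm (−y 5.3, +y 4.3). Pushing 18 mm further.

>>> servo_tool(increments=[[30,-0.005,0.1,0,0],[30,-0.006,0.12,0,0],[30,-0.006,0.12,0,0],[30,-0.006,0.12,0,0],[30,-0.006,0.12,0,0],[30,0,0,0,0],[30,0,0,0,0],[30,0,0,0,0]])

```text
time_s: 18.28
eef_pos: [0.6437, -0.1453, 0.0668]
ee_rot: [[0.055, -0.999, 0.001], [-0.999, -0.055, 0.0], [-0.0, -0.001, -1.0]]
force: [-0.2, -0.3, -1.5]
gripper_width: 0.0356
grip_force: 50.0
```

```bash
python3 tilt.py
```

```text
18.2833 [ 0.6437 -0.1453  0.0668] [-0.2 -0.3 -1.5] L -0.1330902202262221 d+ 323.0902202262221 d- 56.9097797737779
top z(y-..y+) mm [85.0, 83.9, None, None, None, None] ends -y,+y above seated(raw-74): [11.5  5.9] 665
scene z(y-..y+) mm [None, 80.4, 79.7, 78.3, 77.4, 76.6] ends -y,+y above seated(raw-74): [8.7 1.8] 1073
```

−y end is about 10 mm up and its grips have let go. Tilt is about 6.5 mm. Withdrawing and returning to the +y end.

>>> servo_tool(increments=[[30,0.02,-0.3,0,0],[30,0.03,-0.6,0,0],[30,0.03,-0.7,0,0],[30,0.03,-0.7,0,0],[30,0.03,-0.6,0,0],[30,0,0,0.4,0],[30,0,0,1,0],[30,0,0,1,0]])

```text
time_s: 19.05
eef_pos: [0.646, -0.219, 0.126]
ee_rot: [[0.053, -0.999, -0.003], [-0.999, -0.053, 0.0], [-0.0, 0.003, -1.0]]
force: [-0.0, -0.5, -0.3]
gripper_width: 0.0357
grip_force: 50.0
```

>>> servo_tool(increments=[[30,0,0,1,0],[30,-0.05,0.6,0,0],[30,-0.05,1,0,0],[30,-0.05,1,0,0],[30,-0.05,1,0,0],[30,-0.05,1,0,0],[30,-0.05,1,0,0],[30,-0.05,1,0,0]])

```text
time_s: 19.72
eef_pos: [0.638, -0.0518, 0.1517]
ee_rot: [[0.054, -0.999, 0.001], [-0.999, -0.054, 0.0], [-0.0, -0.001, -1.0]]
force: [0.5, -1.0, -0.9]
gripper_width: 0.0355
grip_force: 50.0
```

>>> servo_tool(increments=[[30,-0.05,1,0,0],[30,-0.05,1,0,0],[30,-0.05,1,0,0],[30,-0.05,1,0,0],[30,-0.05,1,0,0],[30,-0.05,1,0,0],[30,-0.05,1,0,0],[30,-0.05,1,0,0]])

```text
time_s: 20.38
eef_pos: [0.628, 0.1483, 0.1517]
ee_rot: [[0.055, -0.999, 0.001], [-0.999, -0.055, 0.0], [-0.0, -0.001, -1.0]]
force: [0.6, 0.4, -0.8]
gripper_width: 0.0354
grip_force: 50.0
```

>>> servo_tool(increments=[[30,-0.05,1,0,0],[30,-0.05,1,0,0],[30,0,0,-0.6,0],[30,0,0,-1,0],[30,0,0,-1,0],[30,0,0,-0.6,0],[30,0,0,0,0],[30,0,0,0,0]])

```text
time_s: 21.05
eef_pos: [0.6255, 0.1968, 0.0709]
ee_rot: [[0.055, -0.998, -0.001], [-0.998, -0.055, -0.001], [0.001, 0.001, -1.0]]
force: [0.4, -0.2, -0.5]
gripper_width: 0.0353
grip_force: 50.0
```

>>> servo_tool(increments=[[30,0,0,-0.1,0],[30,0,0,0,0],[30,0,0,0,0],[30,0,0,0,0],[30,0,0,0,0],[30,0,0,0,0]])

```text
time_s: 21.55
eef_pos: [0.6258, 0.1971, 0.0692]
ee_rot: [[0.054, -0.999, 0.001], [-0.999, -0.054, 0.0], [-0.0, -0.001, -1.0]]
force: [-0.5, -0.5, 0.4]
gripper_width: 0.0356
grip_force: 50.0
```

```bash
python3 tilt.py
```

```text
21.55 [0.6258 0.1971 0.0692] [-0.5 -0.5  0.4] L 0.20976648960835792 d+ -19.766489608357915 d- 399.7664896083579
top z(y-..y+) mm [83.8, 83.0, 82.1, 81.1, 80.3, 79.9] ends -y,+y above seated(raw-74): [10.5  5.2] 2992
scene z(y-..y+) mm [80.7, 79.9, 78.6, 78.4, 77.2, 76.6] ends -y,+y above seated(raw-74): [7.3 2.1] 1850
```

>>> servo_tool(increments=[[30,0,0,-0.1,0],[30,0,0,0,0],[30,0,0,0,0],[30,0,0,0,0],[30,0,0,0,0],[30,0,0,0,0],[30,0,0,0,0]])

```text
time_s: 22.23
eef_pos: [0.6257, 0.197, 0.0662]
ee_rot: [[0.054, -0.999, 0.0], [-0.999, -0.054, 0.0], [-0.0, -0.0, -1.0]]
force: [-0.5, 0.2, -0.7]
gripper_width: 0.0355
grip_force: 50.0
```

>>> servo_tool(increments=[[30,0.01,-0.3,0,0],[30,0.02,-0.4,0,0],[30,0.02,-0.4,0,0],[30,0.02,-0.4,0,0],[30,0.02,-0.4,0,0],[30,0.01,-0.1,0,0],[30,0,0,0,0],[30,0,0,0,0]])

```text
time_s: 22.9
eef_pos: [0.6283, 0.1466, 0.0663]
ee_rot: [[0.054, -0.999, 0.0], [-0.999, -0.054, 0.0], [-0.0, -0.0, -1.0]]
force: [-0.4, 0.9, -0.7]
gripper_width: 0.0356
grip_force: 50.0
```

>>> servo_tool(increments=[[30,0.006,-0.12,0,0],[30,0.006,-0.12,0,0],[30,0.006,-0.12,0,0],[30,0.006,-0.12,0,0],[30,0.006,-0.12,0,0],[30,0.006,-0.12,0,0],[30,0.006,-0.12,0,0],[30,0,0,0,0]])

```text
time_s: 23.57
eef_pos: [0.6294, 0.1277, 0.0657]
ee_rot: [[0.055, -0.998, 0.001], [-0.998, -0.055, 0.003], [-0.003, -0.001, -1.0]]
force: [0.7, 6.1, -4.3]
gripper_width: 0.0359
grip_force: 50.0
```

>>> servo_tool(increments=[[30,0.006,-0.12,0,0],[30,0.006,-0.12,0,0],[30,0,0,0,0],[30,0,0,0,0],[30,0,0,0,0]])

```text
time_s: 23.98
eef_pos: [0.6294, 0.1198, 0.0662]
ee_rot: [[0.055, -0.999, -0.0], [-0.999, -0.055, -0.001], [0.0, 0.0, -1.0]]
force: [0.0, 0.9, -2.1]
gripper_width: 0.0353
grip_force: 50.0
```

```bash
python3 tilt.py
```

```text
23.9833 [0.6294 0.1198 0.0662] [ 0.   0.9 -2.1] L 0.13236987339263134 d+ 57.63012660736865 d- 322.36987339263135
top z(y-..y+) mm [83.5, 83.9, 83.9, 84.1, 84.2, 84.2] ends -y,+y above seated(raw-74): [ 9.5 10.4] 3010
scene z(y-..y+) mm [80.5, 80.7, 80.7, 81.0, 80.9, 80.6] ends -y,+y above seated(raw-74): [6.4 7.1] 1894
```

Both ends are released (−y 8.0, +y 8.8 mm). A little further for margin, then withdraw and put the wedge back on the rest.

>>> servo_tool(increments=[[30,0.005,-0.1,0,0],[30,0.005,-0.1,0,0],[30,0.005,-0.1,0,0],[30,0,0,0,0],[30,0,0,0,0],[30,0,0,0,0]])

```text
time_s: 24.58
eef_pos: [0.6298, 0.1122, 0.0661]
ee_rot: [[0.054, -0.999, -0.0], [-0.999, -0.054, -0.0], [0.0, 0.0, -1.0]]
force: [0.7, -0.8, -1.8]
gripper_width: 0.0358
grip_force: 50.0
```

```bash
python3 tilt.py
```

```text
24.5833 [0.6298 0.1122 0.0661] [ 0.7 -0.8 -1.8] L 0.12476940852674498 d+ 65.23059147325502 d- 314.769408526745
top z(y-..y+) mm [83.6, 84.1, 84.5, 85.0, 85.3, 85.5] ends -y,+y above seated(raw-74): [ 9.4 11.8] 3016
scene z(y-..y+) mm [80.7, 81.0, 81.4, 81.8, 82.1, 82.5] ends -y,+y above seated(raw-74): [6.2 8.8] 1904
```

>>> servo_tool(increments=[[30,-0.02,0.3,0,0],[30,-0.03,0.6,0,0],[30,-0.03,0.7,0,0],[30,-0.03,0.7,0,0],[30,-0.03,0.7,0,0],[30,0,0.3,0,0],[30,0,0,0.5,0],[30,0,0,1,0]])

```text
time_s: 25.35
eef_pos: [0.6239, 0.1948, 0.101]
ee_rot: [[0.055, -0.998, -0.007], [-0.998, -0.055, -0.003], [0.003, 0.007, -1.0]]
force: [-0.2, 0.5, -0.9]
gripper_width: 0.0355
grip_force: 50.0
```

>>> servo_tool(increments=[[30,0,0,0.5,0],[30,0,0,0,0],[30,0,0,0,0],[30,0,0,0,0]])

```text
time_s: 25.68
eef_pos: [0.6256, 0.1944, 0.1156]
ee_rot: [[0.054, -0.999, -0.002], [-0.999, -0.054, -0.0], [0.0, 0.002, -1.0]]
force: [-0.4, 0.7, -1.4]
gripper_width: 0.0355
grip_force: 50.0
```

```bash
python3 tilt.py
```

```text
25.6833 [0.6256 0.1944 0.1156] [-0.4  0.7 -1.4] L 0.20704894467464302 d+ -17.048944674643025 d- 397.04894467464305
top z(y-..y+) mm [83.5, 83.6, 83.5, 83.5, 83.5, 83.4] ends -y,+y above seated(raw-74): [9.6 9.5] 3002
scene z(y-..y+) mm [80.1, 80.3, 80.3, 80.4, 80.5, 80.2] ends -y,+y above seated(raw-74): [6.3 6.4] 1882
```

>>> servo_tool(increments=[[30,-0.6,-0.85,0,-0.06],[30,-0.6,-0.85,0,-0.06],[30,-0.6,-0.85,0,-0.06],[30,-0.6,-0.85,0,-0.06],[30,-0.6,-0.85,0,-0.06],[30,-0.6,-0.85,0,-0.06],[30,-0.6,-0.85,0,-0.06],[30,-0.6,-0.85,0,-0.06]])

```text
time_s: 26.45
eef_pos: [0.5049, 0.0237, 0.1154]
ee_rot: [[0.004, -1.0, -0.002], [-1.0, -0.004, -0.001], [0.001, 0.002, -1.0]]
force: [-0.3, -0.8, -0.8]
gripper_width: 0.0358
grip_force: 50.0
```

>>> servo_tool(increments=[[30,-0.6,-0.85,0,-0.06],[30,-0.6,-0.85,0,-0.06],[30,-0.6,-0.85,0,-0.06],[30,-0.6,-0.85,0,-0.06],[30,0,0,-0.8,0],[30,0,0,-1,0],[30,0,0,-1,0],[30,0,0,-0.7,0]])

```text
time_s: 27.12
eef_pos: [0.4449, -0.0606, 0.0267]
ee_rot: [[-0.022, -1.0, -0.003], [-1.0, 0.022, -0.0], [0.001, 0.003, -1.0]]
force: [-0.6, 0.4, -1.2]
gripper_width: 0.0358
grip_force: 50.0
```

>>> servo_tool(increments=[[30,0,0,0,0],[30,0,0,0,0],[30,0,0,0,0],[30,0,0,0,0],[30,0,0,0,0],[30,0,0,0,0]])

```text
time_s: 27.62
eef_pos: [0.4469, -0.0598, 0.0296]
ee_rot: [[-0.021, -1.0, 0.002], [-1.0, 0.021, 0.0], [-0.0, -0.002, -1.0]]
force: [-0.7, -0.4, -0.1]
gripper_width: 0.036
grip_force: 50.0
```

>>> servo_tool(increments=[[30,0,0,-0.3,0],[30,0,0,-0.3,0],[30,0,0,0,0],[30,0,0,0,0],[30,0,0,0,0],[30,0,0,0,0],[30,0,0,0,0]])

```text
time_s: 28.2
eef_pos: [0.446, -0.0601, 0.0134]
ee_rot: [[-0.021, -1.0, -0.001], [-1.0, 0.021, -0.0], [0.0, 0.001, -1.0]]
force: [-0.5, -0.7, -0.8]
gripper_width: 0.0355
grip_force: 50.0
```

>>> servo_tool(increments=[[60,0,0,0,0],[60,0,0,0,0],[60,0,0,0,0],[60,0,0,0,0],[60,0,0,0,0],[60,0,0,0.6,0],[60,0,0,1,0],[60,0,0,1,0]])

```text
time_s: 28.87
eef_pos: [0.4455, -0.0602, 0.0789]
ee_rot: [[-0.021, -1.0, -0.003], [-1.0, 0.021, -0.001], [0.001, 0.003, -1.0]]
force: [0.8, -0.6, 0.6]
gripper_width: 0.0599
grip_force: 0.0
```

>>> servo_tool(increments=[[60,0,0,1,0],[60,0,0,1,0],[60,0,0,1,0],[60,0,0,1,0],[60,0,0,0.5,0],[60,0,0,0,0],[60,0,0,0,0],[60,0,0,0,0]])

```text
time_s: 29.53
eef_pos: [0.4454, -0.0601, 0.19]
ee_rot: [[-0.021, -1.0, -0.002], [-1.0, 0.021, 0.0], [-0.0, 0.002, -1.0]]
force: [-1.0, 0.1, 0.9]
gripper_width: 0.06
grip_force: 0.0
```

```bash
python3 wedge.py w6.png
python3 - <<'E'
from h import *
p=cv2.cvtColor(cv2.imread('pics/w6.png'),cv2.COLOR_BGR2HSV); H,S,V=[p[...,i].astype(int) for i in range(3)]
m=(((H>98)&(H<130)&(S>80))|((H>=22)&(H<36)&(S>140))|((H<20)&(S>200)&(V>150))); m[:,:250]=0;m[:,390:]=0;m[300:]=0
v,u=np.nonzero(m&(cv2.morphologyEx(m.astype(np.uint8),cv2.MORPH_OPEN,np.ones((5,5)))>0)); P=plane('wrist',np.c_[u,v],.002)[:,:2].astype(np.float32)
print('rest',cv2.minAreaRect(P*1000),u.min(),u.max(),v.min(),v.max())
E
```

```text
29.5333 [ 0.4454 -0.0601  0.19  ] [[-0.0214, -0.9998, -0.0023], [-0.9998, 0.0214, 0.0001], [-0.0, 0.0023, -1.0]] [-1.   0.1  0.9]
block 1804 zmed 0.03 c [ 432.1 -101.6] size [42.6 34.5] ang 88.53
blades 3448 zmed 0.0105 c [ 431.9 -102. ] size [191.1  23. ] ang 88.1
rest ((444.782470703125, -87.12207794189453), (225.18678283691406, 68.78134155273438), 88.5087890625) 283 354 73 296
```

Wedge block now measures (0.432, −0.102): it has been knocked about 4 cm aside. I'll fix it at the end. Now over to the cover handle.

>>> servo_tool(increments=[[60,0.8,0.2,0,0.08],[60,0.96,0.24,0,0.09],[60,0.96,0.24,0,0.09],[60,0.96,0.24,0,0.09],[60,1,0.25,0,0.1],[60,1,0.25,0,0.1],[60,1,0.25,0,0.1],[60,1,0.25,0,0.1]])

```text
time_s: 30.25
eef_pos: [0.6387, -0.0118, 0.1889]
ee_rot: [[0.058, -0.998, -0.004], [-0.998, -0.058, -0.001], [0.0, 0.004, -1.0]]
force: [-0.7, 0.2, 0.0]
gripper_width: 0.0598
grip_force: 0.0
```

>>> servo_tool(increments=[[60,0,0,0,0],[60,0,0,0,0],[60,0,0,0,0],[60,0,0,0,0]])

```text
time_s: 30.58
eef_pos: [0.6372, -0.0123, 0.1905]
ee_rot: [[0.057, -0.998, -0.002], [-0.998, -0.057, -0.0], [0.0, 0.002, -1.0]]
force: [-1.2, -0.8, -0.2]
gripper_width: 0.0603
grip_force: 0.0
```

Run:
```python
from h import *
s=bot.observe(); p,d=snap('wrist','w7.png'); W=cloud('wrist',d,s)
print(np.round(s['eef_pos'],4),np.round(s['ee_rot'],3).tolist())
m=(W[...,2]>.100)&(W[...,2]<.122)&(abs(W[...,0]-.638)<.03)&(abs(W[...,1]+.012)<.07); P=(W[m][:,:2]*1000).astype(np.float32)
print(m.sum(),np.median(W[m][:,2]),cv2.minAreaRect(P))
m=(W[...,2]>.07)&(W[...,2]<.092)&(abs(W[...,0]-.638)<.09); P=(W[m][:,:2]*1000).astype(np.float32)
print(m.sum(),np.median(W[m][:,2]),cv2.minAreaRect(P))
```

```text
[ 0.6372 -0.0123  0.1905] [[0.057, -0.998, -0.002], [-0.998, -0.057, -0.0], [0.0, 0.002, -1.0]]
2288 0.10788780349081369 ((638.4068603515625, -13.823543548583984), (16.020193099975586, 79.36224365234375), 3.6637396812438965)
27019 0.08018849380874038 ((637.7183227539062, -13.38580322265625), (130.77381896972656, 183.65467834472656), 3.102128028869629)
```

View pics/w7.png

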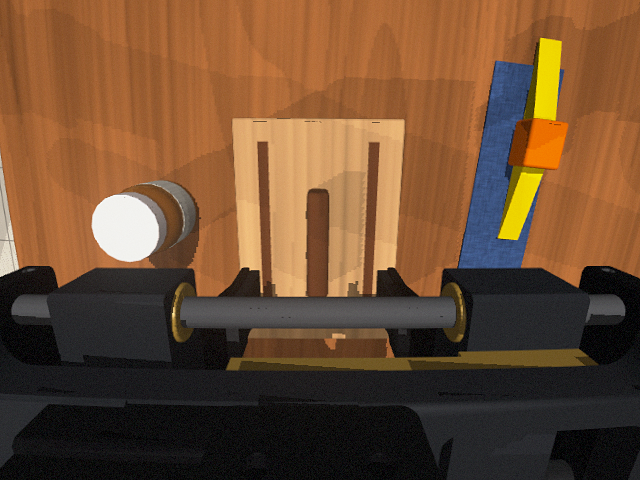

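The wrist view shows the cover square, with its handle at (318,240) between the fingers. The wedge is half off its rest at (540,145). Descending on the handle.

>>> servo_tool(increments=[[60,0.03,-0.04,-0.7,0],[60,0,0,-1,0],[60,0,0,-1,0],[60,0,0,-0.8,0],[60,0,0,-0.36,0],[60,0,0,0,0],[60,0,0,0,0],[60,0,0,0,0]])

```text
time_s: 31.3
eef_pos: [0.6401, -0.0129, 0.0966]
ee_rot: [[0.058, -0.998, 0.003], [-0.998, -0.058, 0.0], [-0.0, -0.003, -1.0]]
force: [1.1, -0.8, 0.1]
gripper_width: 0.0601
grip_force: 0.0
```

>>> servo_tool(increments=[[10,0,0,0,0],[10,0,0,0,0],[10,0,0,0,0],[10,0,0,0,0],[10,0,0,0,0],[10,0,0,0,0],[10,0,0,0,0],[10,0,0,0,0]], squeeze=40)

```text
time_s: 31.97
eef_pos: [0.6385, -0.0131, 0.0946]
ee_rot: [[0.057, -0.998, -0.002], [-0.998, -0.057, -0.0], [0.0, 0.002, -1.0]]
force: [-0.8, -0.4, 1.1]
gripper_width: 0.016
grip_force: 40.0
```

>>> servo_tool(increments=[[10,0,0,0,0],[10,0,0,0,0],[10,0,0,0.1,0],[10,0,0,0.2,0],[10,0,0,0.4,0],[10,0,0,0.6,0],[10,0,0,0.8,0],[10,0,0,1,0]])

```text
time_s: 32.63
eef_pos: [0.6384, -0.013, 0.1722]
ee_rot: [[0.058, -0.998, -0.002], [-0.998, -0.058, -0.0], [0.0, 0.002, -1.0]]
force: [0.1, 0.4, -1.9]
gripper_width: 0.0159
grip_force: 40.0
```

>>> servo_tool(increments=[[10,-0.3,-0.5,0,0.04],[10,-0.5,-0.9,0,0.04],[10,-0.54,-0.97,0,0.04],[10,-0.54,-0.97,0,0.04],[10,-0.54,-0.97,0,0.04],[10,-0.54,-0.97,0,0.04],[10,-0.54,-0.97,0,0.04],[10,-0.54,-0.97,0,0.04]])

```text
time_s: 33.3
eef_pos: [0.5369, -0.1947, 0.1724]
ee_rot: [[0.091, -0.996, 0.0], [-0.996, -0.091, 0.0], [-0.0, -0.0, -1.0]]
force: [0.5, -0.9, -1.7]
gripper_width: 0.0159
grip_force: 40.0
```

>>> servo_tool(increments=[[10,-0.54,-0.97,0,0.04],[10,-0.54,-0.97,0,0.04],[10,-0.54,-0.97,0,0.04],[10,-0.54,-0.97,0,0.04],[10,-0.54,-0.97,0,0.04],[10,-0.54,-0.97,0,0.04],[10,-0.54,-0.97,0,0.05],[10,-0.1,-0.15,0,0.05]])

```text
time_s: 33.97
eef_pos: [0.4387, -0.3699, 0.1723]
ee_rot: [[0.123, -0.992, -0.0], [-0.992, -0.123, -0.001], [0.0, 0.0, -1.0]]
force: [0.1, 0.4, -2.3]
gripper_width: 0.0157
grip_force: 40.0
```

>>> servo_tool(increments=[[10,0,0,-0.7,0],[10,0,0,-1,0],[10,0,0,-1,0],[10,0,0,-1,0],[10,0,0,-0.8,0],[10,0,0,-0.4,0],[10,0,0,0,0],[10,0,0,0,0]])

```text
time_s: 34.63
eef_pos: [0.4414, -0.3672, 0.05]
ee_rot: [[0.127, -0.992, 0.0], [-0.992, -0.127, -0.0], [0.001, -0.0, -1.0]]
force: [-0.4, 0.0, -1.1]
gripper_width: 0.0159
grip_force: 40.0
```

>>> servo_tool(increments=[[10,0,0,0,0],[10,0,0,0,0],[10,0,0,0,0],[10,0,0,0,0]])

```text
time_s: 34.97
eef_pos: [0.4416, -0.3672, 0.0507]
ee_rot: [[0.126, -0.992, 0.002], [-0.992, -0.126, -0.001], [0.001, -0.002, -1.0]]
force: [0.2, 0.2, -2.1]
gripper_width: 0.0154
grip_force: 40.0
```

>>> servo_tool(increments=[[10,0,0,-0.15,0],[10,0,0,-0.15,0],[10,0,0,-0.1,0],[10,0,0,0,0],[10,0,0,0,0],[10,0,0,0,0],[10,0,0,0,0]])

```text
time_s: 35.55
eef_pos: [0.441, -0.3669, 0.0396]
ee_rot: [[0.126, -0.992, -0.0], [-0.992, -0.126, 0.0], [-0.0, 0.0, -1.0]]
force: [-0.6, 0.7, -0.9]
gripper_width: 0.0155
grip_force: 40.0
```

>>> servo_tool(increments=[[50,0,0,0,0],[50,0,0,0,0],[50,0,0,0,0],[50,0,0,0,0],[50,0,0,0.6,0],[50,0,0,1,0],[50,0,0,1,0],[50,0,0,1,0]])

```text
time_s: 36.22
eef_pos: [0.4409, -0.367, 0.1306]
ee_rot: [[0.126, -0.992, -0.001], [-0.992, -0.126, 0.0], [-0.0, 0.001, -1.0]]
force: [0.0, -0.3, 0.0]
gripper_width: 0.0491
grip_force: 0.0
```

>>> servo_tool(increments=[[50,0,0,1,0],[50,0,0,1,-0.5],[50,0.49,0.88,0.8,-1],[50,0.49,0.88,0.8,-1],[50,0.49,0.88,0.6,-1],[50,0.49,0.88,0,-1],[50,0.49,0.88,0,-1],[50,0.49,0.88,0,-1]])

```text
time_s: 36.88
eef_pos: [0.5151, -0.2339, 0.2353]
ee_rot: [[-0.531, -0.848, 0.001], [-0.848, 0.531, -0.0], [-0.001, -0.001, -1.0]]
force: [0.3, 0.5, -0.3]
gripper_width: 0.0501
grip_force: 0.0
```

>>> servo_tool(increments=[[50,0.49,0.88,0,-1],[50,0.49,0.88,0,-1],[50,0.49,0.88,0,-1],[50,0.49,0.88,0,-1],[50,0.49,0.88,0,-1],[50,0.49,0.88,0,-1],[50,0.49,0.88,0,-1],[50,0.49,0.88,0,-1]])

```text
time_s: 37.55
eef_pos: [0.613, -0.0578, 0.2347]
ee_rot: [[-0.985, -0.173, 0.0], [-0.173, 0.985, 0.0], [-0.0, 0.0, -1.0]]
force: [0.1, -0.3, -0.0]
gripper_width: 0.0499
grip_force: 0.0
```

>>> servo_tool(increments=[[50,0.49,0.88,0,-1],[50,0.49,0.88,0,-0.2],[50,0,0,0,0],[50,0,0,0,0],[50,0,0,0,0]])

```text
time_s: 37.97
eef_pos: [0.6368, -0.0152, 0.2344]
ee_rot: [[-0.999, -0.054, -0.001], [-0.054, 0.999, -0.0], [0.001, -0.0, -1.0]]
force: [-0.2, 0.3, -0.9]
gripper_width: 0.0498
grip_force: 0.0
```

Run:
```python
from h import *
s=bot.observe(); p,d=snap('wrist','w8.png'); W=cloud('wrist',d,s)
print(s['time_s'],np.round(s['eef_pos'],4),np.round(s['ee_rot'],3).tolist(),np.round(s['joint_positions'],2))
c=np.array([.6377,-.0130]); a=np.radians(3.1); R=np.array([[np.cos(a),np.sin(a)],[-np.sin(a),np.cos(a)]])
q=(W[...,:2]-c)@R.T
m=(W[...,2]>.026)&(W[...,2]<.05)&(abs(q[...,0])<.053)&(abs(q[...,1])<.077)
n,l,st,ce=cv2.connectedComponentsWithStats(m.astype(np.uint8))
for k in range(1,n):
    if st[k,4]>150:
        P=(W[l==k][:,:2]*1000).astype(np.float32); r=cv2.minAreaRect(P); print(st[k,4],'px',ce[k],'z',np.percentile(W[l==k][:,2],90),'c',np.round(r[0],1),np.round(r[1],1),round(r[2],1),'rel',np.round((np.array(r[0])/1000-c)@R.T,4), p[l==k].mean(0))
```

```text
37.9667 [ 0.6368 -0.0152  0.2344] [[-0.999, -0.054, -0.001], [-0.054, 0.999, -0.0], [0.001, -0.0, -1.0]] [ 0.23  0.4   0.05  0.   -1.21 -1.75]
1143 px [321.78915136 219.50393701] z 0.038426026040922726 c [639.4 -12.5] [92.2 19.8] 0.6 rel [0.0017 0.0004] [158.34295713  97.29396325  54.24059493]
```

View pics/w8.png

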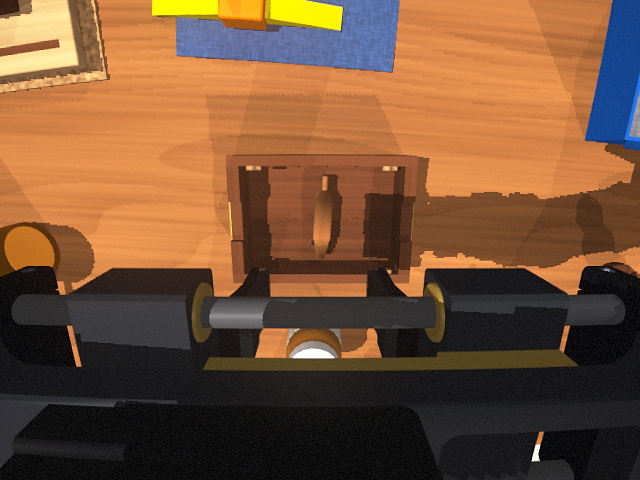

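The wrist view shows the open box with a single mid-brown fish at (322,219). Depth finds no other object inside, so there's one carving, centred under the tool. Descending to grasp it.

>>> servo_tool(increments=[[50,0.1,0.1,-0.8,-0.1],[50,0,0,-1,0],[50,0,0,-1,0],[50,0,0,-1,0],[50,0,0,-1,0],[50,0,0,-1,0],[50,0,0,-1,0],[50,0,0,-0.8,0]])

```text
time_s: 38.68
eef_pos: [0.6385, -0.0138, 0.0432]
ee_rot: [[-0.999, -0.041, -0.001], [-0.041, 0.999, -0.0], [0.001, -0.0, -1.0]]
force: [0.5, -0.1, -0.1]
gripper_width: 0.0502
grip_force: 0.0
```

>>> servo_tool(increments=[[50,0,0,-0.5,0],[50,0,0,-0.24,0],[50,0,0,0,0],[50,0,0,0,0],[50,0,0,0,0],[50,0,0,0,0],[50,0,0,0,0]])

```text
time_s: 39.27
eef_pos: [0.6403, -0.0124, 0.0274]
ee_rot: [[-0.999, -0.043, 0.002], [-0.043, 0.999, 0.0], [-0.002, 0.0, -1.0]]
force: [0.7, 0.5, -0.1]
gripper_width: 0.0503
grip_force: 0.0
```

>>> servo_tool(increments=[[50,0,0,-0.05,0],[12,0,0,0,0],[12,0,0,0,0],[12,0,0,0,0],[12,0,0,0,0],[12,0,0,0,0],[12,0,0,0,0],[12,0,0,0,0]], squeeze=20)

```text
time_s: 39.93
eef_pos: [0.6396, -0.0125, 0.0249]
ee_rot: [[-0.999, -0.043, -0.0], [-0.043, 0.999, 0.0], [0.0, 0.0, -1.0]]
force: [-0.8, 0.2, 0.8]
gripper_width: 0.0176
grip_force: 20.0
```

>>> servo_tool(increments=[[12,0,0,0,0],[12,0,0,0.4,0],[12,0,0,0.8,0],[12,0,0,1,0],[12,0,0,1,0],[12,0,0,1,0],[12,0,0,0.8,0],[12,0,0,0,0]])

```text
time_s: 40.6
eef_pos: [0.6425, -0.0124, 0.1563]
ee_rot: [[-0.999, -0.044, 0.011], [-0.044, 0.999, 0.001], [-0.011, 0.0, -1.0]]
force: [1.0, 0.8, 0.6]
gripper_width: 0.0179
grip_force: 20.0
```

>>> servo_tool(increments=[[12,-0.5,0.1,0,0],[12,-0.9,0.3,0,0],[12,-1,0.3,0,0],[12,-1,0.3,0,0],[12,-1,0.3,0,0],[12,-1,0.4,0,0],[12,-1,0.6,0,0],[12,-0.7,0.8,0,0]])

```text
time_s: 41.27
eef_pos: [0.4593, 0.0643, 0.1496]
ee_rot: [[-0.999, -0.041, -0.002], [-0.041, 0.999, -0.0], [0.002, -0.0, -1.0]]
force: [-0.4, -0.2, -0.5]
gripper_width: 0.0178
grip_force: 20.0
```

>>> servo_tool(increments=[[12,-0.26,1,0,0],[12,0,1,0,0],[12,0,1,0,0],[12,0,1,0,0],[12,0,1,0,0],[12,0,1,0,0],[12,0,1,0,0],[12,0,1,0,0]])

```text
time_s: 41.93
eef_pos: [0.4551, 0.266, 0.1498]
ee_rot: [[-0.999, -0.043, -0.0], [-0.043, 0.999, -0.0], [0.0, -0.0, -1.0]]
force: [1.1, -0.6, -0.3]
gripper_width: 0.0179
grip_force: 20.0
```

>>> servo_tool(increments=[[12,0,1,0,0],[12,0,1,0,0],[12,0,1,0,0],[12,0,0.9,0,0],[12,0,0.3,0,0],[12,0,0,0,0],[12,0,0,0,0],[12,0,0,0,0]])

```text
time_s: 42.6
eef_pos: [0.4553, 0.3687, 0.1497]
ee_rot: [[-0.999, -0.042, -0.001], [-0.042, 0.999, -0.001], [0.001, -0.001, -1.0]]
force: [-0.3, 0.4, 0.1]
gripper_width: 0.0181
grip_force: 20.0
```

Run:
```python
from h import *
s=bot.observe(); p,d=snap('wrist','w9.png'); W=cloud('wrist',d,s)
print(s['time_s'],np.round(s['eef_pos'],4),s['gripper_width'])
```

```text
42.6 [0.4553 0.3687 0.1497] 0.018095459843000393
```

View pics/w9.png

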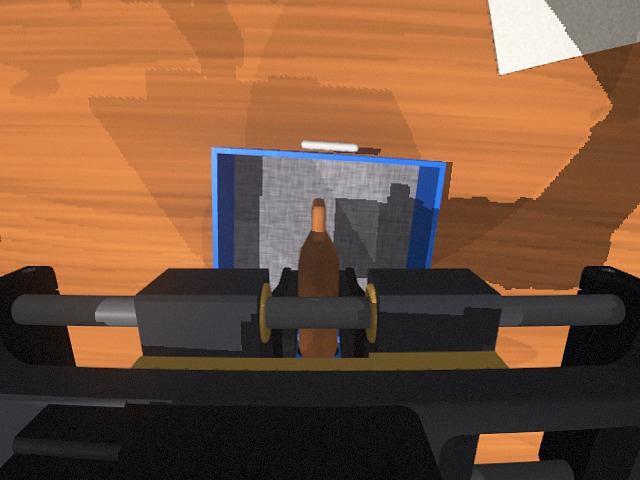

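The fish is held over the open case, tail at (318,215) inside the blue rim (left u=215, right u=440). Lowering it in and releasing.

>>> servo_tool(increments=[[12,0.1,0,-0.7,0],[12,0,0,-1,0],[12,0,0,-1,0],[12,0,0,-1,0],[12,0,0,-1,0],[12,0,0,-0.55,0],[12,0,0,0,0],[12,0,0,0,0]])

```text
time_s: 43.32
eef_pos: [0.4582, 0.3691, 0.0187]
ee_rot: [[-0.999, -0.042, -0.001], [-0.042, 0.999, -0.001], [0.001, -0.001, -1.0]]
force: [-0.1, -0.3, -0.1]
gripper_width: 0.0175
grip_force: 20.0
```

>>> servo_tool(increments=[[12,0,0,0,0],[12,0,0,0,0],[45,0,0,0,0],[45,0,0,0,0],[45,0,0,0,0],[45,0,0,0,0],[45,0,0,0,0],[45,0,0,0,0]])

```text
time_s: 43.98
eef_pos: [0.4581, 0.37, 0.0187]
ee_rot: [[-0.999, -0.043, -0.0], [-0.043, 0.999, 0.0], [0.0, 0.0, -1.0]]
force: [0.4, 0.3, -0.2]
gripper_width: 0.0431
grip_force: 0.0
```

>>> servo_tool(increments=[[45,0,0,0.5,0],[45,0,0,1,0],[45,0,0,1,0],[45,0,0,1,0],[45,0,0,1,0],[45,0,0,1,0],[45,0,0,0,0],[45,0,0,0,0]])

```text
time_s: 44.65
eef_pos: [0.4585, 0.3707, 0.1579]
ee_rot: [[-0.999, -0.043, 0.002], [-0.043, 0.999, 0.003], [-0.002, 0.003, -1.0]]
force: [0.8, -0.5, 0.3]
gripper_width: 0.0451
grip_force: 0.0
```

Run:
```python
from h import *
s=bot.observe(); p,d=snap('wrist','w10.png'); W=cloud('wrist',d,s)
print(s['time_s'],np.round(s['eef_pos'],4))
m=(W[...,2]>.016)&(W[...,2]<.045)&(abs(W[...,0]-.46)<.07)&(abs(W[...,1]-.37)<.075)
n,l,st,ce=cv2.connectedComponentsWithStats(m.astype(np.uint8))
for k in range(1,n):
    if st[k,4]>150: print(st[k,4],ce[k],np.nanmedian(W[l==k],0),W[l==k].min(0),W[l==k].max(0),p[l==k].mean(0))
m=(W[...,2]>.048)&(W[...,2]<.064)&(abs(W[...,0]-.46)<.12)&(abs(W[...,1]-.37)<.12)
P=W[m]; print('rim',P.min(0),P.max(0))
```

```text
44.65 [0.4585 0.3707 0.1579]
1676 [316.07696897 230.87589499] [0.45907505 0.36843456 0.02726384] [0.41256866 0.35893128 0.01613066] [0.50407378 0.37956374 0.03014523] [137.8973747   89.78997613  59.34069212]
rim [0.38104993 0.28589313 0.04800028] [0.54226507 0.4580797  0.06399344]
```

The fish is inside the case (z 0.027 top, x 0.413–0.504). Now going over and behind the lid with closed fingers.

>>> servo_tool(increments=[[0,0,0,1,0],[0,0,0,1,0],[0,0,0,1,0],[0,0,0,1,0],[0,0.5,0,0,0],[0,1,0,0,0],[0,1,0,0,0],[0,1,0,0,0]])

```text
time_s: 45.37
eef_pos: [0.546, 0.3697, 0.2542]
ee_rot: [[-0.999, -0.043, -0.002], [-0.043, 0.999, -0.002], [0.003, -0.002, -1.0]]
force: [-0.1, 0.7, 0.7]
gripper_width: 0.0028
grip_force: 0.0
```

>>> servo_tool(increments=[[0,1,0,0,0],[0,1,0,0,0],[0,0.4,0,0,0],[0,0,0,0,0],[0,0,0,0,0],[0,0,0,0,0]])

```text
time_s: 45.87
eef_pos: [0.6048, 0.3699, 0.2548]
ee_rot: [[-0.999, -0.043, -0.002], [-0.043, 0.999, -0.002], [0.002, -0.001, -1.0]]
force: [-0.1, 0.8, 0.9]
gripper_width: 0.0006
grip_force: 0.0
```

Run:
```python
from h import *
s=bot.observe(); print(s['time_s'],np.round(s['eef_pos'],4),s['gripper_width'])
for n in ('top','scene'):
    p,d=snap(n); W=cloud(n,d); hsv=cv2.cvtColor(p,cv2.COLOR_RGB2HSV); H,S=hsv[...,0],hsv[...,1]
    L=W[(H>100)&(H<130)&(S>120)&(W[...,2]>.07)&(W[...,2]<.23)&(W[...,0]>.5)&(W[...,0]<.65)&(abs(W[...,1]-.37)<.1)]
    for z in (.08,.11,.14,.17,.2):
        q=L[abs(L[:,2]-z)<.006]
        if len(q)>5: print(n,z,len(q),np.round(np.percentile(q[:,0],[5,50,95]),4),np.round(np.percentile(q[:,1],[2,98]),3))
    if len(L): print(n,'ztop',np.percentile(L[:,2],99.5))
```

```text
45.8667 [0.6048 0.3699 0.2548] 0.0006486354332874688
top 0.08 106 [0.5412 0.5425 0.5441] [0.287 0.447]
top 0.11 123 [0.5449 0.5463 0.548 ] [0.287 0.446]
top 0.14 132 [0.5483 0.5499 0.5517] [0.286 0.446]
top 0.17 97 [0.5519 0.5532 0.5558] [0.286 0.448]
top 0.2 245 [0.5559 0.5593 0.566 ] [0.287 0.452]
top ztop 0.20794511458088658
scene 0.08 21 [0.5454 0.5497 0.5525] [0.281 0.441]
scene 0.11 21 [0.55   0.5528 0.5578] [0.284 0.436]
scene 0.14 19 [0.5541 0.5558 0.5606] [0.284 0.436]
scene 0.17 28 [0.5549 0.559  0.5619] [0.284 0.444]
scene 0.2 89 [0.5594 0.5636 0.5674] [0.285 0.426]
scene ztop 0.2043358096999159
```

>>> servo_tool(increments=[[0,0,0,-0.6,0],[0,0,0,-1,0],[0,0,0,-1,0],[0,0,0,-0.5,0],[0,0,0,0,0],[0,0,0,0,0],[0,0,0,0,0]])

```text
time_s: 46.55
eef_pos: [0.606, 0.3707, 0.1807]
ee_rot: [[-0.999, -0.044, 0.003], [-0.044, 0.999, 0.002], [-0.003, 0.001, -1.0]]
force: [-0.9, -0.3, 0.8]
gripper_width: 0.0002
grip_force: 0.0
```

>>> servo_tool(increments=[[0,-0.4,0,0,0],[0,-0.6,0,0,0],[0,-0.6,0,0,0],[0,-0.6,0,-0.05,0],[0,-0.6,0,-0.1,0],[0,0,0,0,0],[0,0,0,0,0],[0,0,0,0,0]])

```text
time_s: 47.22
eef_pos: [0.5362, 0.3704, 0.176]
ee_rot: [[-0.999, -0.043, 0.001], [-0.043, 0.999, 0.001], [-0.001, 0.001, -1.0]]
force: [0.8, -0.3, -1.6]
gripper_width: 0.0002
grip_force: 0.0
```

>>> servo_tool(increments=[[0,-0.62,0,-0.2,0],[0,-0.62,0,-0.25,0],[0,-0.56,0,-0.32,0],[0,-0.56,0,-0.37,0],[0,-0.45,0,-0.47,0],[0,-0.42,0,-0.52,0],[0,0,0,0,0],[0,0,0,0,0]])

```text
time_s: 47.88
eef_pos: [0.4552, 0.3699, 0.1215]
ee_rot: [[-0.999, -0.043, -0.001], [-0.043, 0.999, -0.001], [0.001, -0.001, -1.0]]
force: [-0.2, 0.8, 0.2]
gripper_width: 0.0006
grip_force: 0.0
```

>>> servo_tool(increments=[[0,-0.25,0,-0.5,0],[0,-0.23,0,-0.5,0],[0,0,0,0,0],[0,0,0,0,0]])

```text
time_s: 48.22
eef_pos: [0.4436, 0.37, 0.0969]
ee_rot: [[-0.999, -0.043, 0.0], [-0.043, 0.999, -0.001], [-0.0, -0.001, -1.0]]
force: [0.3, -0.3, 0.5]
gripper_width: 0.0004
grip_force: 0.0
```

```bash
cat > lid.py <<'E'
from h import *
s=bot.observe(); print(s['time_s'],np.round(s['eef_pos'],4),np.round(s['force'],1))
for n in ('top','scene'):
    p,d=snap(n,None); W=cloud(n,d); hsv=cv2.cvtColor(p,cv2.COLOR_RGB2HSV); H,S=hsv[...,0],hsv[...,1]
    L=W[(H>100)&(H<130)&(S>120)&(W[...,2]>.05)&(W[...,2]<.23)&(W[...,0]>.395)&(W[...,0]<.53)&(abs(W[...,1]-.372)<.07)]
    A=np.c_[L[:,0],np.ones(len(L))]
    if len(L)>50:
        f=np.linalg.lstsq(A,L[:,2],rcond=None)[0]; r=abs(A@f-L[:,2])<.004; f=np.linalg.lstsq(A[r],L[r,2],rcond=None)[0]
        print(n,r.sum(),len(L),'theta',-np.arctan(f[0]),'z at .40,.53',f[0]*.4+f[1],f[0]*.53+f[1])
E
python3 lid.py
```

```text
48.2167 [0.4436 0.37   0.0969] [ 0.3 -0.3  0.5]
top 406 911 theta 0.23311223699880113 z at .40,.53 0.09761386861160544 0.06674814716853714
scene 308 343 theta 0.21414304604936327 z at .40,.53 0.09270302159770533 0.0644309387008598
```

The lid is at about 0.22 rad. Repositioning over the free edge and pressing down.

>>> servo_tool(increments=[[0,0,0,0.5,0],[0,0,0,0.5,0],[0,-0.8,0,0,0],[0,-0.86,0,0,0],[0,0,0,-0.4,0],[0,0,0,-0.5,0],[0,0,0,-0.4,0],[0,0,0,-0.3,0]])

```text
time_s: 48.98
eef_pos: [0.4017, 0.3701, 0.0811]
ee_rot: [[-0.999, -0.043, 0.0], [-0.043, 0.999, -0.0], [0.0, -0.0, -1.0]]
force: [0.3, 0.1, 0.6]
gripper_width: 0.0006
grip_force: 0.4
```

>>> servo_tool(increments=[[0,0,0,-0.1,0],[0,0,0,-0.1,0],[0,0,0,-0.1,0],[0,0,0,0,0],[0,0,0,0,0],[0,0,0,0,0]])

```text
time_s: 49.48
eef_pos: [0.4013, 0.3701, 0.0753]
ee_rot: [[-0.999, -0.043, -0.0], [-0.043, 0.999, 0.0], [0.0, 0.0, -1.0]]
force: [-3.4, 0.1, 4.5]
gripper_width: 0.0004
grip_force: 2.4
```

```bash
python3 lid.py
```

```text
49.4833 [0.4013 0.3701 0.0753] [-3.4  0.1  4.5]
top 644 657 theta 0.024198008828103804 z at .40,.53 0.06781679056936724 0.06467043528830774
scene 355 370 theta 0.027794764505473503 z at .40,.53 0.06581182692873447 0.06219757676671399
```

>>> servo_tool(increments=[[0,0,0,-0.08,0],[0,0,0,-0.08,0],[0,0,0,-0.08,0],[0,0,0,0,0],[0,0,0,0,0],[0,0,0,0,0]])

```text
time_s: 50.08
eef_pos: [0.4019, 0.3703, 0.0713]
ee_rot: [[-0.999, -0.044, 0.002], [-0.044, 0.999, 0.0], [-0.002, 0.0, -1.0]]
force: [-7.9, -3.7, 22.9]
gripper_width: 0.0006
grip_force: 11.3
```

```bash
python3 lid.py
```

```text
50.0833 [0.4019 0.3703 0.0713] [-7.9 -3.7 22.9]
top 542 670 theta 0.02318157419306203 z at .40,.53 0.06701126004350472 0.06399711545998314
scene 347 365 theta -0.0019077142708485199 z at .40,.53 0.061910775471598796 0.0621587786276679
```

Force is 23 N and the tip is at 0.063, the shut height. Releasing and verifying, then checking the wedge.

>>> servo_tool(increments=[[0,0,0,0.4,0],[0,0,0,1,0],[0,0,0,1,0],[0,0,0,1,0],[0,0,0,1,0],[0,0,-0.5,1,0.9],[40,0,-1,0,1],[60,0,-1,0,1]])

```text
time_s: 50.85
eef_pos: [0.4022, 0.308, 0.2042]
ee_rot: [[-0.938, -0.345, 0.002], [-0.345, 0.938, 0.003], [-0.003, 0.002, -1.0]]
force: [-0.4, -1.0, -0.9]
gripper_width: 0.0073
grip_force: 0.0
```

>>> servo_tool(increments=[[60,0,-1,0,1],[60,0,-1,0,1],[60,0,-1,0,1],[60,0,-1,0,1],[60,0,-1,0,1],[60,0,-1,0,1],[60,0,-1,0,1],[60,0,-1,0,1]])

```text
time_s: 51.52
eef_pos: [0.4015, 0.1062, 0.2028]
ee_rot: [[-0.372, -0.928, 0.0], [-0.928, 0.372, -0.0], [0.0, -0.0, -1.0]]
force: [-0.1, 0.5, 0.4]
gripper_width: 0.0565
grip_force: 0.0
```

```bash
python3 lid.py
python3 - <<'E'
from wedge import *
s,p,W,ext,org,yel=wedge('top','t11.png')
def r(m,z,lab):
    m=cv2.morphologyEx(m.astype(np.uint8),cv2.MORPH_OPEN,np.ones((3,3))); v,u=np.nonzero(m)
    print(lab,len(u),cv2.minAreaRect((plane('top',np.c_[u,v],z)[:,:2]*1000).astype(np.float32)))
b=np.zeros(yel.shape,bool); b[290:370,280:450]=1
r(yel&b,.011,'blades'); r(org&b,.032,'block')
mm=(W[...,2]>.018)&(W[...,2]<.035)&(abs(W[...,0]-.44)<.12)&(abs(W[...,1]+.366)<.14); r(mm,.0285,'cover')
E
```

```text
51.5167 [0.4015 0.1062 0.2028] [-0.1  0.5  0.4]
top 1236 1268 theta -0.001945999384103917 z at .40,.53 0.06445582243110394 0.06470880267037563
scene 380 403 theta 0.0021135210506722756 z at .40,.53 0.0621316079817921 0.06185684983609233
blades 762 ((430.8569641113281, -101.21858215332031), (197.29905700683594, 26.23198127746582), 88.68575286865234)
block 301 ((431.4278564453125, -99.3948745727539), (40.8949089050293, 32.45984649658203), 86.79643249511719)
cover 4753 ((440.68707275390625, -364.4872131347656), (130.83197021484375, 187.63136291503906), 7.721667766571045)
```

View pics/t11.png

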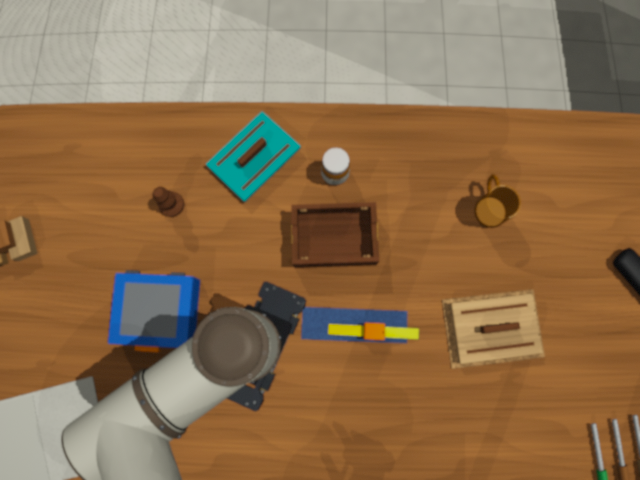

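The top view shows the lid shut, cover on the mat (493,328), box empty and bystanders in place. The wedge is shifted at (375,331). Re-gripping it to centre it on the rest.

>>> servo_tool(increments=[[70,0.1,-0.8,0,0.4],[70,0.14,-0.94,0,0.4],[70,0.14,-0.94,0,0.4],[70,0.14,-0.94,0,0.4],[70,0.14,-0.94,0,0.4],[70,0.14,-0.94,0,0.4],[70,0.14,-0.94,0,0.4],[70,0.14,-0.94,0,0.4]])

```text
time_s: 52.33
eef_pos: [0.4292, -0.0776, 0.2029]
ee_rot: [[-0.049, -0.999, 0.0], [-0.999, 0.049, -0.0], [0.0, -0.0, -1.0]]
force: [-0.1, -0.1, 0.6]
gripper_width: 0.0698
grip_force: 0.0
```

>>> servo_tool(increments=[[70,0.12,-0.94,0,0.13],[70,0,0,0,0],[70,0,0,0,0],[70,0,0,0,0]])

```text
time_s: 52.67
eef_pos: [0.4317, -0.1001, 0.2028]
ee_rot: [[-0.038, -0.999, -0.0], [-0.999, 0.038, 0.0], [-0.0, 0.0, -1.0]]
force: [1.4, -0.4, 0.2]
gripper_width: 0.0699
grip_force: 0.0
```

```bash
python3 wedge.py
```

```text
52.6667 [ 0.4317 -0.1001  0.2028] [[-0.0383, -0.9993, -0.0004], [-0.9993, 0.0383, 0.0], [-0.0, 0.0004, -1.0]] [ 1.4 -0.4  0.2]
block 1573 zmed 0.03 c [ 431.8 -103.5] size [46.1 33.8] ang 87.04
blades 2846 zmed 0.0106 c [ 431.9 -105.2] size [185.   22.6] ang 88.1
```

>>> servo_tool(increments=[[70,0,-0.1,-0.7,0],[70,0,0,-1,0],[70,0,0,-1,0],[70,0,0,-1,0],[70,0,0,-1,0],[70,0,0,-1,0],[70,0,0,-1,0],[70,0,0,-0.5,0]])

```text
time_s: 53.38
eef_pos: [0.4301, -0.102, 0.0209]
ee_rot: [[-0.037, -0.999, -0.004], [-0.999, 0.037, -0.0], [0.0, 0.004, -1.0]]
force: [-0.4, 0.9, -0.4]
gripper_width: 0.0702
grip_force: 0.0
```

>>> servo_tool(increments=[[70,0,0,-0.3,0],[70,0,0,0,0],[70,0,0,0,0],[70,0,0,0,0],[70,0,0,0,0]])

```text
time_s: 53.8
eef_pos: [0.4323, -0.1027, 0.0167]
ee_rot: [[-0.037, -0.999, 0.003], [-0.999, 0.037, 0.0], [-0.0, -0.003, -1.0]]
force: [0.0, 0.0, 1.3]
gripper_width: 0.07
grip_force: 0.0
```

>>> servo_tool(increments=[[30,0,0,0,0],[30,0,0,0,0],[30,0,0,0,0],[30,0,0,0,0],[30,0,0,0,0],[30,0,0,0,0],[30,0,0,0,0],[30,0,0,0,0]], squeeze=30)

```text
time_s: 54.47
eef_pos: [0.4313, -0.103, 0.0157]
ee_rot: [[-0.038, -0.999, -0.0], [-0.999, 0.038, -0.0], [0.0, 0.0, -1.0]]
force: [0.3, -0.7, 1.3]
gripper_width: 0.0355
grip_force: 30.0
```

>>> servo_tool(increments=[[30,0,0,0.4,0],[30,0,0,0.2,0],[30,0.13,0.42,0,0.05],[30,0.13,0.42,0,0.05],[30,0.13,0.42,0,0.05],[30,0.13,0.42,0,0],[30,0,0,0,0],[30,0,0,0,0]])

```text
time_s: 55.13
eef_pos: [0.4445, -0.06, 0.0304]
ee_rot: [[-0.02, -1.0, -0.0], [-1.0, 0.02, -0.0], [0.0, 0.0, -1.0]]
force: [-1.3, 0.0, -0.1]
gripper_width: 0.0356
grip_force: 30.0
```

>>> servo_tool(increments=[[30,0,0,-0.3,0],[30,0,0,-0.28,0],[30,0,0,0,0],[30,0,0,0,0],[30,0,0,0,0],[30,0,0,0,0]])

```text
time_s: 55.63
eef_pos: [0.444, -0.0613, 0.0158]
ee_rot: [[-0.023, -1.0, -0.001], [-1.0, 0.023, -0.0], [0.0, 0.001, -1.0]]
force: [-0.0, -0.1, -0.3]
gripper_width: 0.0358
grip_force: 30.0
```

>>> servo_tool(increments=[[60,0,0,0,0],[60,0,0,0,0],[60,0,0,0,0],[60,0,0,0,0],[60,0,0,0,0],[60,0,0,0.6,0],[60,0,0,1,0],[60,0,0,1,0]])

```text
time_s: 56.3
eef_pos: [0.4435, -0.0612, 0.0814]
ee_rot: [[-0.022, -1.0, -0.003], [-1.0, 0.022, -0.001], [0.001, 0.003, -1.0]]
force: [-0.2, -0.2, 0.1]
gripper_width: 0.0598
grip_force: 0.0
```

>>> servo_tool(increments=[[60,0,0,1,0],[60,0,0,1,0],[60,0,0,1,0],[60,0,0,1,0],[60,0,0,1,0],[60,0,0,0,0],[60,0,0,0,0],[60,0,0,0,0]])

```text
time_s: 56.97
eef_pos: [0.4436, -0.061, 0.2056]
ee_rot: [[-0.022, -1.0, -0.001], [-1.0, 0.022, 0.0], [-0.0, 0.001, -1.0]]
force: [-0.6, -0.4, 0.1]
gripper_width: 0.0601
grip_force: 0.0
```

```bash
python3 wedge.py; python3 lid.py
python3 - <<'E'
from h import *
p,d=snap('scene','s12.png'); W=cloud('scene',d)
for n,b in (('jar',(.79,-.0125)),('mug',(.709,-.373)),('fig',(.708,.36)),('cover',(.441,-.365))):
    m=(abs(W[...,0]-b[0])<.12)&(abs(W[...,1]-b[1])<.1)&(W[...,2]>(.02 if n=='cover' else .07)); m&=(abs(W[...,0]-b[0])<.06); print(n,m.sum(),np.round(np.nanmedian(W[m],0),3))
E
```

```text
56.9667 [ 0.4436 -0.061   0.2056] [[-0.0223, -0.9997, -0.001], [-0.9998, 0.0223, 0.0003], [-0.0003, 0.001, -1.0]] [-0.6 -0.4  0.1]
block 1537 zmed 0.0299 c [444.7 -61.3] size [45.3 34.5] ang 88.67
blades 2738 zmed 0.0109 c [444.6 -64.1] size [183.6  22.5] ang 88.66
57.0167 [ 0.4434 -0.0611  0.2052] [ 0.4  0.  -0.5]
top 1233 1271 theta 0.00116814352916017 z at .40,.53 0.06451795708040291 0.06436609835253866
scene 376 394 theta 0.0015001599579033103 z at .40,.53 0.06232778358571192 0.06213276264488757
jar 473 [ 0.795 -0.017  0.084]
mug 577 [ 0.714 -0.37   0.084]
fig 138 [0.715 0.356 0.09 ]
cover 3718 [ 0.449 -0.372  0.026]
```

View pics/s12.png

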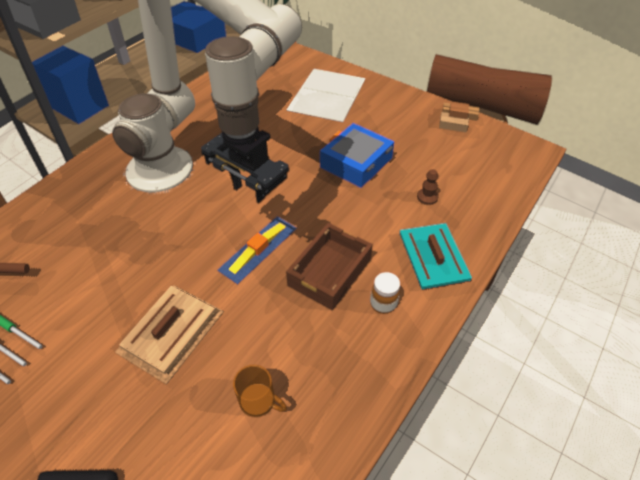

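The final scene shows the wedge on its rest (257,245), the cover flat on the mat (168,325), the case shut (357,150) and the box empty. The mug, jar and figurine are in place and the arm is clear. Handing in.

```bash
python3 -c "
from rig import bot
print(bot.sign_off())"
```

```text
the job is handed in; nothing more can be done
None
```

I eased the cover up evenly and laid it handle up on the mat; the one fish in the box is in the case, the lid is pressed home, the wedge is back in the middle of its rest (it got knocked aside once), and the mug, jar and figurine are undisturbed; handed in at about 57 s, verdict not shown.

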